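# Screw down the outriggers of an imaging stand

## Robot

A 6-joint arm with a two-finger parallel gripper is mounted at the origin on a cart in front of the work surface, level with it; the furniture and walls round the work are solid. World frame = base frame: x ahead of the robot, y to its left, z up, the work surface at z = 0. Lengths are in m, angles in degrees, forces in N, time in s.
With the tool pointing down it reaches from about 0.35 to 0.875 m from the base axis. Payload 4.2 kg.
Tool frame: the origin (TCP) lies midway between the tips of the shut fingers; the grasp point (between the pads) lies 19 mm behind it; z points along the fingers, y is the line along which they close (so a half turn about z gives the same grasp; the last joint's range is limited). The gripper opens to 87 mm and grips with 3 to 60 N. Pads are 19 mm wide; open, the fingers measure 117 mm over their backs; the gripper's body (75 mm by 190 mm) begins 51 mm behind the grasp point.
Start: joints at [-51.704, 22.042, 0.453, 0, -68.411, -14.817], TCP at [0.249, -0.573, 0.223] pointing down, gripper open.
Joint ranges: [-179.83, 179.83], [-69.29, 118.12], [-61.27, 80.66], [-181.25, 117.63], [-171.15, -9.14], [-177.46, 177.46]. Speed limits (degrees/s): [159.86, 159.86, 180, 180, 180, 180].

## Interface

Orientations are given as a 3x3 rotation matrix whose columns are the frame's x, y, z axes.
In Python, from station import sense, capture, camera_params, finish_job gives the robot as it stands.
- The arm moves only by the tool drive_tool, never from a script. Its argument "rows" is a list of rows, each an object of numbers: "tx", "ty", "tz": the shift along the tool's x, y, z in cm; "ax", "ay", "az": the turn, a rotation vector about the tool's x, y, z in rad; "claw": the finger opening in cm, from 0 to 8.7. In form: [{"tx": .., "ty": .., "tz": .., "ax": .., "ay": .., "az": .., "claw": ..}, ...]. A call has 1 to 10 rows; each row shifts and turns the commanded pose from where the row before left it, along the tool's axes as they then stand; what a row does not reach is not made up. A row lasts 1/12 s, in which the tool goes at most 41.7 mm and 7.16 degrees, less where a joint would pass 70% of its speed; a pose out of reach is approached as far as the arm can. A call with a gripper value outside its range is refused whole. The fingers move at their own pace and stop on an object; the grip force is fixed at half the most. Time passes only in rows, so rows that do not move let the fingers close. It gives the time, the measured TCP pose, the force, the opening and the grip force at its end, in the units of the state.
- sense(): the state, without advancing time (a new reading comes with each control period).
- capture(name): name is "scene" or "side" or "wrist"; returns (picture, depth): 400x640x3 uint8, red, green, blue; 400x640 float32, m along the optical axis (not along the pixel's ray), 0 where there is no reading.
- camera_params(name): a dict with "intrinsics" (3x3 intrinsics, pixels), "R" (3x3) and "t" (3): a world point X has camera coordinates R X + t; the wrist camera has in their place "tool_from_camera" (4x4, takes a point from camera to tool coordinates, whose origin is the TCP and whose axes are the flange's). Camera axes: x right, y down, z forward; pixel columns grow to the right and rows downward; lengths in m; the calibration is good to about 2 mm. A picture is of the moment at which its call begins: read the wrist's pose just before it. camera_params takes no time and is no camera call.
- finish_job(): hands the job in; it is judged then, once.
The state is a dict: "time_s": time; "joints": joint angles; "joint_velocities": joint speeds; "effort": joint torques, N m; "tcp_pos": TCP position; "ee_rot": TCP orientation; "wrist_force": force on the tool from outside, world axes, zero at the start; "moment": the same for the moment, N m; "gripper_width": opening from 0.0 (shut) to 1.0 (fully open); "gripper_force": force on a finger pad.
Only numpy, scipy, OpenCV 4.12 (cv2) and the standard library are available. Lean on these libraries where they do the work, as an engineer would, in place of code of your own. Each camera call takes 0.05 s, during which the arm holds its last target. There are 200 camera calls.

## Task

The imaging stand rocks when you lean on either front corner, because its two screw feet, under the square knobs at the left and right front, hang clear of the bench. Turn both knobs until each screw foot firmly carries a share of the weight, yet none of the three fixed feet is lifted, so that the stand is level and rests on all five feet. Do not shove the stand along the bench, and leave the dish on its deck and the things beside it where they are.

Things in the scene. Friction and masses are not known exactly. Their poses are not given: they have to be found in the camera images.
- stand: Imaging stand, 5 kg, loose on the bench: flat grey base with a cross beam in front, a power box and column at the rear, camera and lamp bar above. Origin on the bench under the deck (top z = 58 mm); x to its rear, y to its left, z up. On three fixed feet; a screw foot at each end of the beam hangs 1 to 5 mm clear. Until these are down a front corner gives way under about 15 N.
- grip_left (a point): Centre of the left (stand +y) knob: plain metal, square, 40 mm across flats (56 over corners), 34 mm long, on a spindle that leans 28 deg from vertical to the stand's front. Turns with the knob; z outward along the spindle, x and y square to the flats. Stand x = -116, y = 130, z = 112 mm. Clockwise, looking down onto the knob, lowers the foot 12 mm a turn; friction 0.06 N m, stays put, no stop in reach.
- grip_right (a point): Centre of the right (stand -y) knob, same as the left, at stand x = -116, y = -130, z = 112 mm, set independently. Either foot needs about 1 to 3 rad of turning in all. From first touch its load grows by some 12 N per rad; a gripper that holds the knob meanwhile feels an upward push that grows by about 14 N per rad.
- outrigger_left: Left outrigger: grey housing, 50 x 46 x 46 mm, at the left end of the beam, with its knob and screw foot (rubber pad 32 mm across). Fixed to the stand; origin at the housing's centre, stand x = -85, y = 130, z = 53 mm, 67 mm below the knob's centre along the spindle; a collar of 17 mm radius ends 31 mm from the knob's centre.
- outrigger_right: Right outrigger, the same at stand y = -130 mm. A good setting of both screws is 0.3 to 0.7 rad past first touch (foot load 3 to 9 N); with both 1 rad past touch the front fixed foot starts to lift.
- foot_front: Fixed rubber foot, 28 mm across, under the middle of the front beam; origin at the centre of its underside, stand x = -85, y = 0 mm. Gives about 1.5 mm under the stand's weight; carries about 21 N at the start.
- foot_rear_left: Fixed rubber foot at the rear left, stand x = 105, y = 70 mm; carries about 14 N at the start.
- foot_rear_right: Fixed rubber foot at the rear right, stand x = 105, y = -70 mm; carries about 14 N at the start.
- culture_dish: Closed culture dish, 91 mm across, 14 mm high, lying loose on the deck. Origin at the centre of its underside.
- jar: Empty clear jar with a white lid, 48 mm across, 64 mm high, standing beside the stand's deck, behind the left outrigger. Origin at the centre of its underside.
- vial: Short amber vial with a wide cap, 39 mm across, 64 mm high, standing beside the stand's deck, behind the right outrigger. Origin at the centre of its underside.
- lamp_edge (a point): Middle of the lower front edge of the lamp bar (60 mm deep, 320 mm wide, 26 mm thick, underside at z = 401 mm), stand x = -120 mm; fixed to the stand, same axes. The bar lies right above both knobs, so a gripper pointing straight down does not fit there: come along the knob's leaning axis.

How it is judged:
By the outcome, as a careful person would: the job done as asked, in the order asked, and still so for the second after the job is handed in, with the robot touching nothing.
It also fails if it takes over 72 s, if anything falls off the work surface, if the arm or the gripper's body presses on something with over 40 N, if the wrist force passes 120 N, or if a joint passes its speed limit or range.

## Working session

There is one attempt and no reset: what is moved stays moved. The work goes in short steps, Python scripts to look and compute and a tool call to move; the robot and the scene stay as the last step left them, time stands still between calls to the robot, and variables do not carry over. Pictures are saved under pics/ and viewed, at most 10 in all, crops included, and the job is handed in when it is done.

Besides the shell and the picture viewer there is one more tool, called after ">>>" as name(argument=value, ...) on one line, values as JSON. drive_tool: Moves the arm, as the interface text tells. Its arguments: {"type":"object","properties":{"rows":{"type":"array"}},"required":["rows"]}

```bash
mkdir -p pics; ls; cat > h.py <<'E'
import numpy as np, cv2
from station import *
def save(n,im): cv2.imwrite('pics/'+n,cv2.cvtColor(im,cv2.COLOR_RGB2BGR))
def world(name,u,v,d,s=None):
    P=camera_params(name);K=np.array(P['intrinsics'])
    c=np.linalg.inv(K)@np.array([u,v,1.])*d
    if 'R' in P: return np.array(P['R']).T@(c-np.array(P['t']))
    T=np.array(P['tool_from_camera']);p=T[:3,:3]@c+T[:3,3]
    s=s or sense();return np.array(s['ee_rot'])@p+np.array(s['tcp_pos'])
E
python3 - <<'E'
from h import *
np.set_printoptions(precision=4,suppress=True)
s=sense();print({k:s[k] for k in ('time_s','tcp_pos','ee_rot','wrist_force','gripper_width')})
for n in('scene','side'):
    im,d=capture(n);save(n+'0.png',im);np.save(n+'d.npy',d);P=camera_params(n);print(n,P['intrinsics'],-np.array(P['R']).T@np.array(P['t']),P['R'])
print(camera_params('wrist'))
E
```

```text
pics
{'time_s': 0.0, 'tcp_pos': array([ 0.2488, -0.5727,  0.2215]), 'ee_rot': array([[-0.9173, -0.3983, -0.0009],
       [-0.3983,  0.9173,  0.0019],
       [ 0.0001,  0.0021, -1.    ]]), 'wrist_force': array([ 0.172 , -0.0769,  0.5184]), 'gripper_width': 0.9956358928900768}
scene [[467.7586   0.     313.6676]
 [  0.     467.7586 206.6382]
 [  0.       0.       1.    ]] [-0.1081  0.5413  1.0161] [[-0.5306 -0.8475  0.0123]
 [-0.5857  0.3562 -0.728 ]
 [ 0.6126 -0.3935 -0.6854]]
side [[456.1607   0.     312.0589]
 [  0.     456.1607 196.8788]
 [  0.       0.       1.    ]] [0.2778 0.9742 0.6134] [[-0.9402 -0.3407  0.0039]
 [-0.1281  0.3428 -0.9307]
 [ 0.3158 -0.8755 -0.3659]]
{'intrinsics': array([[345.6746,   0.    , 324.3462],
       [  0.    , 345.6746, 201.5749],
       [  0.    ,   0.    ,   1.    ]]), 'tool_from_camera': array([[ 0.0009, -0.9643, -0.2649,  0.0711],
       [ 1.    ,  0.0008,  0.0008, -0.0015],
       [-0.0006, -0.2649,  0.9643, -0.1619],
       [ 0.    ,  0.    ,  0.    ,  1.    ]])}
```

View pics/scene0.png

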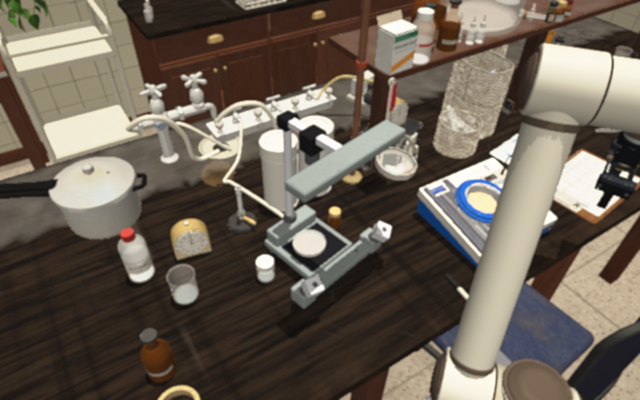

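View pics/side0.png

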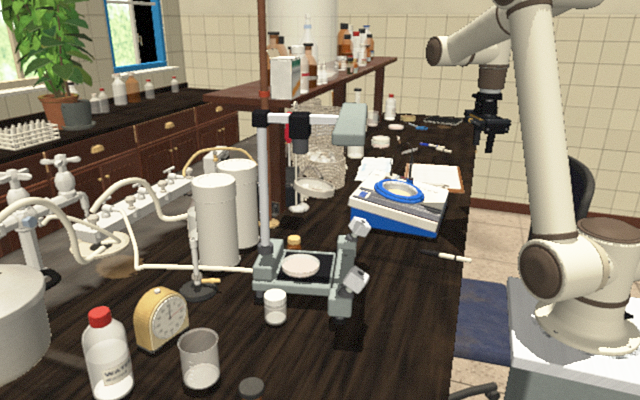

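The scene picture shows the stand: lamp bar from about (290,185) to (405,130), left knob near (313,287) and right knob near (381,232). The side picture shows the knobs at (355,278) and (359,227). I'll fit the stand's pose from the lamp bar's top in the depth images.

```bash
cat >> h.py <<'E'
def cloud(name,d):
    P=camera_params(name);K=np.array(P['intrinsics']);v,u=np.mgrid[:400,:640]
    c=np.stack([(u-K[0,2])/K[0,0]*d,(v-K[1,2])/K[1,1]*d,d],-1)
    return (c-np.array(P['t']))@np.array(P['R'])
E
python3 - <<'E'
from h import *
np.set_printoptions(precision=4,suppress=True)
d=np.load('scened.npy');ds=np.load('sided.npy')
X=cloud('scene',d);S=cloud('side',ds)
for (u,v) in [(313,284),(381,230),(345,165),(308,240),(335,215),(265,262)]: print('scene',u,v,X[v,u])
for (u,v) in [(355,278),(359,227),(350,115),(300,262)]: print('side',u,v,S[v,u])
for n,C,dd,box in(('scene',X,d,(100,210,270,420)),('side',S,ds,(95,150,325,375))):
    a,b,c,e=box;p=C[a:b,c:e][dd[a:b,c:e]>0]
    p=p[(p[:,2]>.418)&(p[:,2]<.437)]
    p=p[np.linalg.norm(p[:,:2]-np.median(p[:,:2],0),axis=1)<.2]
    print(n,len(p),cv2.minAreaRect((p[:,:2]*1000).astype(np.float32)))
im,_=capture('scene');c=im[200:320,240:410];save('cr.png',cv2.resize(c,None,fx=4.6,fy=4.6,interpolation=cv2.INTER_CUBIC))
E
```

```text
scene 313 284 [0.4601 0.1746 0.1297]
scene 381 230 [ 0.5169 -0.0723  0.1284]
scene 345 165 [0.491  0.0824 0.426 ]
scene 308 240 [0.6334 0.0817 0.0689]
scene 335 215 [ 0.6797 -0.0391  0.0649]
scene 265 262 [0.6285 0.2174 0.0649]
side 355 278 [0.4672 0.1901 0.1216]
side 359 227 [ 0.5222 -0.0561  0.1181]
side 350 115 [0.525  0.0583 0.4251]
side 300 262 [0.6293 0.0828 0.0695]
scene 3634 ((607.1578979492188, 72.13643646240234), (240.2834014892578, 319.0662841796875), 13.120427131652832)
side 1047 ((534.6737670898438, 59.81153106689453), (87.3689956665039, 312.6621398925781), 12.72177791595459)
```

View pics/cr.png

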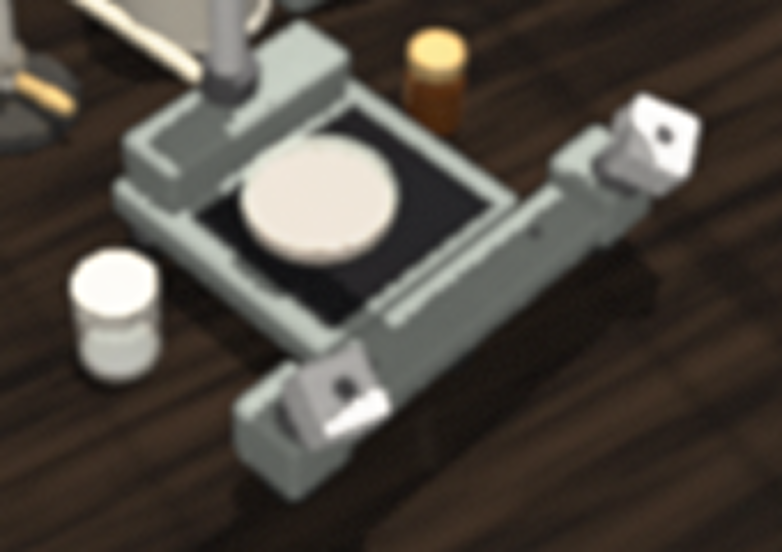

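The crop shows the left knob's face centre (dark dot) at scene px (315.0,284.3) and the right one at (384.6,228.9). The dish is on the deck, the jar is left of it, and the vial is behind the right outrigger.

```bash
cat >> h.py <<'E'
from scipy.spatial.transform import Rotation as Ro
import json
np.set_printoptions(precision=4,suppress=True)
def rayz(name,u,v,z):
    P=camera_params(name);R=np.array(P['R']);o=-R.T@np.array(P['t']);r=R.T@np.linalg.inv(np.array(P['intrinsics']))@np.array([u,v,1.])
    return o+r*(z-o[2])/r[2]
def plan(p,R,n):
    s=sense();p0=np.array(s['tcp_pos']);R0=Ro.from_matrix(np.array(s['ee_rot']))
    rv=(R0.inv()*Ro.from_matrix(R)).as_rotvec()/n
    print('turn/row deg',np.degrees(np.linalg.norm(rv)),'mm/row',1e3*np.linalg.norm(p-p0)/n,'rv',rv)
    for i in range(n):
        Ri=R0*Ro.from_rotvec(rv*i);print(np.round(100*Ri.inv().apply((p-p0)/n),1).tolist(),end=' ')
    print()
E
python3 - <<'E'
from h import *
L=rayz('scene',315.0,284.3,.127);Rr=rayz('scene',384.6,228.9,.127)
print(L,Rr,L-Rr,np.degrees(np.arctan2(-(L-Rr)[0],(L-Rr)[1])),np.linalg.norm(L-Rr))
X=cloud('scene',np.load('scened.npy'));S=cloud('side',np.load('sided.npy'))
for C in(X,S):
    p=C.reshape(-1,3);p=p[(p[:,2]>.42)&(p[:,2]<.433)]
    y=np.radians(13.1);q=np.stack([p[:,0]*np.cos(y)+p[:,1]*np.sin(y),-p[:,0]*np.sin(y)+p[:,1]*np.cos(y)],1)
    m=(abs(q[:,0]-.51)<.1)&(abs(q[:,1]+.06)<.25);q=q[m];print(len(q),np.percentile(q,[0,2,10,50,90,98,100],axis=0).T)
a=lambda y:np.array([-.4695*np.cos(y),-.4695*np.sin(y),.8829])
y=np.radians(13.1);R=0
c=(L+Rr)/2+np.array([.124*np.cos(y),.124*np.sin(y),-.127]);print('stand origin',c)
A=a(y)
kR=c+[-.116*np.cos(y)+.13*np.sin(y),-.116*np.sin(y)-.13*np.cos(y),.112]
kL=c+[-.116*np.cos(y)-.13*np.sin(y),-.116*np.sin(y)+.13*np.cos(y),.112]
print('kR',kR,'kL',kL)
z=-A;s=sense();x=np.array(s['ee_rot'])[:,0];x=x-z*(x@z);x/=np.linalg.norm(x)
T=np.stack([x,np.cross(z,x),z],1);plan(kR+.09*A,T,20)
E
```

```text
[0.4586 0.1699 0.127 ] [ 0.5162 -0.084   0.127 ] [-0.0576  0.2539  0.    ] 12.784911172769801 0.2603211873521769
2940 [[ 0.4875  0.4904  0.4933  0.5183  0.5457  0.5972  0.61  ]
 [-0.2269 -0.2164 -0.1815 -0.0562  0.067   0.0879  0.0919]]
1048 [[ 0.4903  0.4925  0.4976  0.5233  0.5503  0.5978  0.6098]
 [-0.2245 -0.2112 -0.1674 -0.0336  0.0854  0.0904  0.0923]]
stand origin [0.6081 0.0711 0.    ]
kR [ 0.5246 -0.0818  0.112 ] kL [0.4657 0.1714 0.112 ]
turn/row deg 1.402851243038661 mm/row 26.819814496833725 rv [ 0.0048 -0.024  -0.0012]
[-2.0, 1.7, 0.2] [-2.0, 1.7, 0.2] [-2.0, 1.7, 0.2] [-2.0, 1.7, 0.3] [-2.0, 1.7, 0.3] [-2.0, 1.7, 0.4] [-2.0, 1.7, 0.4] [-2.0, 1.7, 0.4] [-2.0, 1.7, 0.5] [-2.0, 1.7, 0.5] [-2.0, 1.7, 0.6] [-2.0, 1.7, 0.6] [-1.9, 1.7, 0.6] [-1.9, 1.7, 0.7] [-1.9, 1.7, 0.7] [-1.9, 1.7, 0.7] [-1.9, 1.7, 0.8] [-1.9, 1.7, 0.8] [-1.9, 1.7, 0.9] [-1.8, 1.7, 0.9]
```

>>> drive_tool(rows=[{"tx": -2, "ty": 1.7, "tz": 0, "ax": 0.005, "ay": -0.024}, {"tx": -2, "ty": 1.7, "tz": 0, "ax": 0.005, "ay": -0.024}, {"tx": -2, "ty": 1.7, "tz": 0, "ax": 0.005, "ay": -0.024}, {"tx": -2, "ty": 1.7, "tz": 0.1, "ax": 0.005, "ay": -0.024}, {"tx": -2, "ty": 1.7, "tz": 0.2, "ax": 0.005, "ay": -0.024}, {"tx": -2, "ty": 1.7, "tz": 0.3, "ax": 0.005, "ay": -0.024}, {"tx": -2, "ty": 1.7, "tz": 0.4, "ax": 0.005, "ay": -0.024}, {"tx": -2, "ty": 1.7, "tz": 0.4, "ax": 0.005, "ay": -0.024}, {"tx": -2, "ty": 1.7, "tz": 0.5, "ax": 0.005, "ay": -0.024}, {"tx": -2, "ty": 1.7, "tz": 0.5, "ax": 0.005, "ay": -0.024}])

```text
invalid input at $.rows[0]: expected keys tx, ty, tz, ax, ay, az, claw
```

>>> drive_tool(rows=[{"tx": -2, "ty": 1.7, "tz": 0.6, "ax": 0.005, "ay": -0.024}, {"tx": -2, "ty": 1.7, "tz": 0.6, "ax": 0.005, "ay": -0.024}, {"tx": -1.9, "ty": 1.7, "tz": 0.6, "ax": 0.005, "ay": -0.024}, {"tx": -1.9, "ty": 1.7, "tz": 0.7, "ax": 0.005, "ay": -0.024}, {"tx": -1.9, "ty": 1.7, "tz": 0.7, "ax": 0.005, "ay": -0.024}, {"tx": -1.9, "ty": 1.7, "tz": 0.7, "ax": 0.005, "ay": -0.024}, {"tx": -1.9, "ty": 1.7, "tz": 0.8, "ax": 0.005, "ay": -0.024}, {"tx": -1.9, "ty": 1.7, "tz": 0.8, "ax": 0.005, "ay": -0.024}, {"tx": -1.9, "ty": 1.7, "tz": 0.9, "ax": 0.005, "ay": -0.024}, {"tx": -1.8, "ty": 1.7, "tz": 0.9, "ax": 0.005, "ay": -0.024}])

```text
invalid input at $.rows[0]: expected keys tx, ty, tz, ax, ay, az, claw
```

```bash
cat >> h.py <<'E'
yaw=np.radians(12.95);c0=np.array([.6083,.0710,0]);Rs=Ro.from_euler('z',yaw).as_matrix()
A=Rs@np.array([-.46947,0,.88295]);knob={s:c0+Rs@np.array([-.116,.13*s,.112]) for s in(1,-1)}
def tool(phi): # tool x at angle phi (deg) about tool z from base dir (perp. to A, toward stand +x,up)
    z=-A;e=Rs@np.array([.88295,0,.46947]);f=np.cross(z,e);p=np.radians(phi)
    x=e*np.cos(p)+f*np.sin(p);return np.stack([x,np.cross(z,x),z],1)
def phi(R):
    z=-A;e=Rs@np.array([.88295,0,.46947]);f=np.cross(z,e);return np.degrees(np.arctan2(R[:,0]@f,R[:,0]@e))
E
python3 - <<'E'
from h import *
s=sense();print(s['time_s'],s['joints'],s['tcp_pos'],s['wrist_force']);print('tilt err',np.degrees(np.arccos(-A@np.array(s['ee_rot'])[:,2])),'phi',phi(np.array(s['ee_rot'])))
im,d=capture('wrist');save('w1.png',im);np.save('w1d.npy',d)
E
```

```text
0.15 [-51.7027  22.0822   0.3981  -0.0211 -68.4106 -14.8155] [ 0.2489 -0.5728  0.2217] [ 0.0394  0.5361 -0.7863]
tilt err 28.022600178040545 phi 168.1176500973913
```

View pics/w1.png

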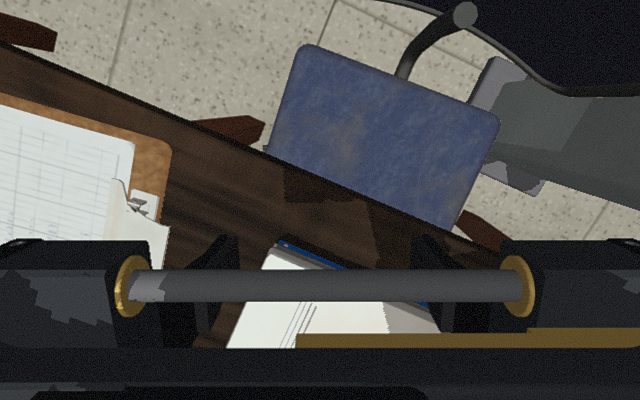

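The arm had not moved, because every row needs all seven keys. The picture shows only the bench edge and the stool from the start pose, with the gripper bar at rows 240-350.

>>> drive_tool(rows=[{"tx": -2, "ty": 1.7, "tz": 0, "ax": 0.005, "ay": -0.024, "az": 0, "claw": 8.7}, {"tx": -2, "ty": 1.7, "tz": 0, "ax": 0.005, "ay": -0.024, "az": 0, "claw": 8.7}, {"tx": -2, "ty": 1.7, "tz": 0, "ax": 0.005, "ay": -0.024, "az": 0, "claw": 8.7}, {"tx": -2, "ty": 1.7, "tz": 0.1, "ax": 0.005, "ay": -0.024, "az": 0, "claw": 8.7}, {"tx": -2, "ty": 1.7, "tz": 0.2, "ax": 0.005, "ay": -0.024, "az": 0, "claw": 8.7}, {"tx": -2, "ty": 1.7, "tz": 0.3, "ax": 0.005, "ay": -0.024, "az": 0, "claw": 8.7}, {"tx": -2, "ty": 1.7, "tz": 0.4, "ax": 0.005, "ay": -0.024, "az": 0, "claw": 8.7}, {"tx": -2, "ty": 1.7, "tz": 0.4, "ax": 0.005, "ay": -0.024, "az": 0, "claw": 8.7}, {"tx": -2, "ty": 1.7, "tz": 0.5, "ax": 0.005, "ay": -0.024, "az": 0, "claw": 8.7}, {"tx": -2, "ty": 1.7, "tz": 0.5, "ax": 0.005, "ay": -0.024, "az": 0, "claw": 8.7}])

```text
time_s: 1.03
tcp_pos: [0.3676, -0.3358, 0.2165]
ee_rot: [[-0.888, -0.392, 0.239], [-0.392, 0.919, 0.05], [-0.239, -0.05, -0.97]]
wrist_force: [1.1, -0.2, -0.2]
gripper_width: 1.002
gripper_force: 0.0
```

>>> drive_tool(rows=[{"tx": -2, "ty": 1.7, "tz": 0.6, "ax": 0.005, "ay": -0.024, "az": 0, "claw": 8.7}, {"tx": -2, "ty": 1.7, "tz": 0.6, "ax": 0.005, "ay": -0.024, "az": 0, "claw": 8.7}, {"tx": -1.9, "ty": 1.7, "tz": 0.6, "ax": 0.005, "ay": -0.024, "az": 0, "claw": 8.7}, {"tx": -1.9, "ty": 1.7, "tz": 0.7, "ax": 0.005, "ay": -0.024, "az": 0, "claw": 8.7}, {"tx": -1.9, "ty": 1.7, "tz": 0.7, "ax": 0.005, "ay": -0.024, "az": 0, "claw": 8.7}, {"tx": -1.9, "ty": 1.7, "tz": 0.7, "ax": 0.005, "ay": -0.024, "az": 0, "claw": 8.7}, {"tx": -1.9, "ty": 1.7, "tz": 0.8, "ax": 0.005, "ay": -0.024, "az": 0, "claw": 8.7}, {"tx": -1.9, "ty": 1.7, "tz": 0.8, "ax": 0.005, "ay": -0.024, "az": 0, "claw": 8.7}, {"tx": 0, "ty": 0, "tz": 0, "ax": 0.005, "ay": -0.024, "az": 0, "claw": 8.7}, {"tx": 0, "ty": 0, "tz": 0, "ax": 0.005, "ay": -0.024, "az": 0, "claw": 8.7}])

```text
time_s: 1.87
tcp_pos: [0.4656, -0.147, 0.2043]
ee_rot: [[-0.803, -0.378, 0.461], [-0.378, 0.921, 0.097], [-0.462, -0.096, -0.882]]
wrist_force: [-1.4, 0.1, -0.2]
gripper_width: 1.003
gripper_force: 0.0
```

```bash
python3 - <<'E'
from h import *
s=sense();print(s['time_s'],s['joints'],s['tcp_pos'],s['wrist_force']);print('tilt err',np.degrees(np.arccos(-A@np.array(s['ee_rot'])[:,2])),'phi',phi(np.array(s['ee_rot'])), 'kR',knob[-1],'rel',np.array(s['tcp_pos'])-knob[-1])
im,d=capture('wrist');save('w2.png',im);np.save('w2d.npy',d)
E
```

```text
1.8667 [ -3.7554  -0.6179 -31.7899 -13.7777 -32.3464 -52.6303] [ 0.4656 -0.147   0.2043] [-1.4246  0.0538 -0.1799]
tilt err 0.4888597830248829 phi 169.1435550729376 kR [ 0.5244 -0.0817  0.112 ] rel [-0.0588 -0.0653  0.0923]
```

View pics/w2.png

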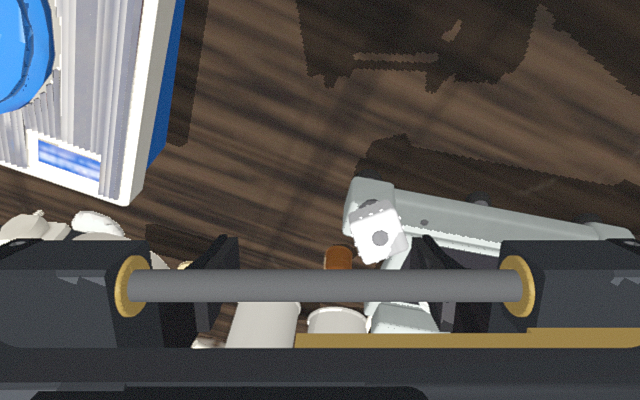

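The right knob's face is at about (380,238), with its hole in view. I'll enlarge it to read the corners.

```bash
python3 - <<'E'
from h import *
im=cv2.imread('pics/w2.png')[190:280,325:435];cv2.imwrite('pics/w2c.png',cv2.resize(im,None,fx=6,fy=6,interpolation=cv2.INTER_CUBIC))
d=np.load('w2d.npy');print(world('wrist',380,238,d[238,380]), knob[-1]+.017*A)
E
```

```text
[ 0.5192 -0.0857  0.1257] [ 0.5166 -0.0835  0.127 ]
```

View pics/w2c.png

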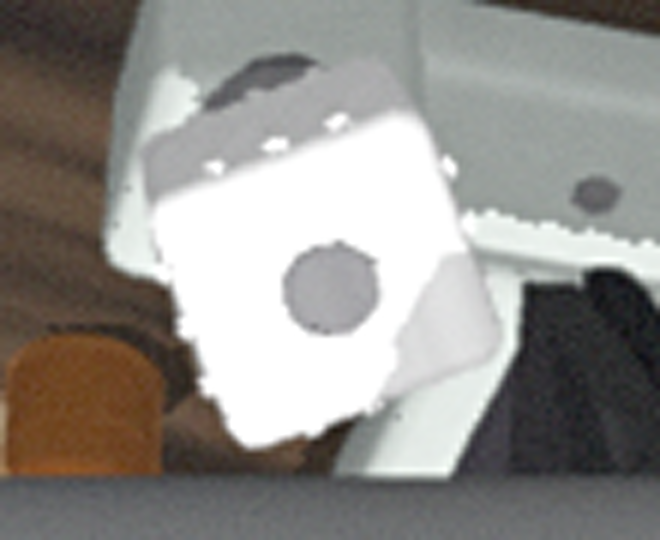

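The face corners in the crop are at (155,205), (415,112), (500,350) and (245,445), with the hole at (331,288).

```bash
cat >> h.py <<'E'
def face(pts,side,s=None):
    "wrist pixels -> points on the knob face plane; centre, edge angles (phi frame, mod 90)"
    s=s or sense();o=world('wrist',0,0,0,s);P=[]
    for u,v in pts:
        r=world('wrist',u,v,1,s)-o;q=knob[side]+.017*A;P.append(o+r*((q-o)@A)/(r@A))
    P=np.array(P);z=-A;e=Rs@np.array([.88295,0,.46947]);f=np.cross(z,e)
    for i in range(4):
        w=P[(i+1)%4]-P[i];print('edge mm',1e3*np.linalg.norm(w),'ang',np.degrees(np.arctan2(w@f,w@e))%90)
    c=P.mean(0)if len(P)>3 else P;return c
E
python3 - <<'E'
from h import *
C=[(155,205),(415,112),(500,350),(245,445)]
s=sense();c=face([(325+u/6,190+v/6) for u,v in C],-1,s);m=knob[-1]+.017*A
print(c,m,'diff e,f,A',(c-m)@Rs[:,1],(c-m)@(Rs@np.array([.883,0,.469])))
E
```

```text
edge mm 36.00503633763496 ang 58.248963232752516
edge mm 35.90707538297766 ang 57.64835993557482
edge mm 36.65902407533957 ang 56.64220466874907
edge mm 36.93394432509742 ang 58.65724484759943
[ 0.5169 -0.0871  0.1267] [ 0.5166 -0.0835  0.127 ] diff e,f,A -0.003633873107678395 -0.0006276146907029292
```

```bash
cat >> h.py <<'E'
knob[-1]=knob[-1]+Rs@np.array([0,-.002,0])
E
python3 - <<'E'
from h import *
plan(knob[-1]+.06*A,tool(57.8),20)
E
```

```text
turn/row deg 5.573657004402162 mm/row 3.839902158188468 rv [-0.0003 -0.0004 -0.0973]
[-0.1, 0.2, 0.3] [-0.2, 0.2, 0.3] [-0.2, 0.2, 0.3] [-0.2, 0.2, 0.3] [-0.2, 0.1, 0.3] [-0.2, 0.1, 0.3] [-0.2, 0.1, 0.3] [-0.3, 0.1, 0.3] [-0.3, 0.1, 0.3] [-0.3, 0.0, 0.3] [-0.3, 0.0, 0.3] [-0.3, -0.0, 0.3] [-0.3, -0.1, 0.3] [-0.3, -0.1, 0.3] [-0.2, -0.1, 0.3] [-0.2, -0.1, 0.3] [-0.2, -0.1, 0.3] [-0.2, -0.2, 0.3] [-0.2, -0.2, 0.3] [-0.2, -0.2, 0.3]
```

>>> drive_tool(rows=[{"tx": -0.1, "ty": 0.2, "tz": 0.3, "ax": 0, "ay": 0, "az": -0.097, "claw": 8.7}, {"tx": -0.2, "ty": 0.2, "tz": 0.3, "ax": 0, "ay": 0, "az": -0.097, "claw": 8.7}, {"tx": -0.2, "ty": 0.2, "tz": 0.3, "ax": 0, "ay": 0, "az": -0.097, "claw": 8.7}, {"tx": -0.2, "ty": 0.2, "tz": 0.3, "ax": 0, "ay": 0, "az": -0.097, "claw": 8.7}, {"tx": -0.2, "ty": 0.1, "tz": 0.3, "ax": 0, "ay": 0, "az": -0.097, "claw": 8.7}, {"tx": -0.2, "ty": 0.1, "tz": 0.3, "ax": 0, "ay": 0, "az": -0.097, "claw": 8.7}, {"tx": -0.2, "ty": 0.1, "tz": 0.3, "ax": 0, "ay": 0, "az": -0.097, "claw": 8.7}, {"tx": -0.3, "ty": 0.1, "tz": 0.3, "ax": 0, "ay": 0, "az": -0.097, "claw": 8.7}, {"tx": -0.3, "ty": 0.1, "tz": 0.3, "ax": 0, "ay": 0, "az": -0.097, "claw": 8.7}, {"tx": -0.3, "ty": 0, "tz": 0.3, "ax": 0, "ay": 0, "az": -0.097, "claw": 8.7}])

```text
time_s: 2.75
tcp_pos: [0.4826, -0.1199, 0.1826]
ee_rot: [[-0.142, -0.876, 0.46], [-0.974, 0.208, 0.095], [-0.179, -0.435, -0.883]]
wrist_force: [0.1, -0.1, -0.9]
gripper_width: 1.0
gripper_force: 0.0
```

>>> drive_tool(rows=[{"tx": -0.3, "ty": 0, "tz": 0.3, "ax": 0, "ay": 0, "az": -0.097, "claw": 8.7}, {"tx": -0.3, "ty": 0, "tz": 0.3, "ax": 0, "ay": 0, "az": -0.097, "claw": 8.7}, {"tx": -0.3, "ty": -0.1, "tz": 0.3, "ax": 0, "ay": 0, "az": -0.097, "claw": 8.7}, {"tx": -0.3, "ty": -0.1, "tz": 0.3, "ax": 0, "ay": 0, "az": -0.097, "claw": 8.7}, {"tx": -0.2, "ty": -0.1, "tz": 0.3, "ax": 0, "ay": 0, "az": -0.097, "claw": 8.7}, {"tx": -0.2, "ty": -0.1, "tz": 0.3, "ax": 0, "ay": 0, "az": -0.097, "claw": 8.7}, {"tx": -0.2, "ty": -0.1, "tz": 0.3, "ax": 0, "ay": 0, "az": -0.097, "claw": 8.7}, {"tx": -0.2, "ty": -0.2, "tz": 0.3, "ax": 0, "ay": 0, "az": -0.097, "claw": 8.7}, {"tx": -0.2, "ty": -0.2, "tz": 0.3, "ax": 0, "ay": 0, "az": -0.097, "claw": 8.7}, {"tx": -0.2, "ty": -0.2, "tz": 0.3, "ax": 0, "ay": 0, "az": -0.097, "claw": 8.7}])

```text
time_s: 3.58
tcp_pos: [0.5008, -0.0904, 0.1613]
ee_rot: [[0.642, -0.612, 0.461], [-0.722, -0.686, 0.095], [0.258, -0.394, -0.882]]
wrist_force: [-0.2, 0.1, 0.4]
gripper_width: 0.997
gripper_force: 0.0
```

```bash
cat >> h.py <<'E'
def rep(side):
    s=sense();R=np.array(s['ee_rot']);p=np.array(s['tcp_pos']);w=np.array(s['wrist_force'])
    print('t',s['time_s'],'j',np.round(s['joints'],1),'phi',round(phi(R),2),'tilt',np.degrees(np.arccos(-A@R[:,2])))
    print('knob centre in tool (mm; grasp z=-19)',1e3*R.T@(knob[side]-p),'F tool',R.T@w,'F world',w,'M',s['moment'],'w',s['gripper_width'],s['gripper_force']);return s
E
python3 - <<'E'
from h import *
s=rep(-1)
im,d=capture('wrist');save('w3.png',im);np.save('w3d.npy',d)
P=camera_params('wrist');K=np.array(P['intrinsics']);T=np.linalg.inv(P['tool_from_camera']);R=np.array(s['ee_rot'])
for k in range(4):
    a=np.radians(57.8+45+90*k);z=-A;e=Rs@np.array([.88295,0,.46947]);f=np.cross(z,e)
    X=knob[-1]+.017*A+.0283*(e*np.cos(a)+f*np.sin(a));c=T@np.append(R.T@(X-np.array(s['tcp_pos'])),1);q=K@c[:3];print(q[:2]/q[2])
E
```

```text
t 3.5833 j [  6.3   4.  -37.2  -7.  -21.   44.5] phi 57.93 tilt 0.5970424755834481
knob centre in tool (mm; grasp z=-19) [-2.191   0.0702 55.1888] F tool [-0.1336 -0.1118 -0.4278] F world [-0.2146  0.1323  0.3871] M [-0.2072  1.0698 -0.0758] w 0.9971889935205664 0.0
[358.5859 203.162 ]
[357.0758 264.5103]
[293.5027 264.7241]
[291.8626 203.343 ]
```

View pics/w3.png

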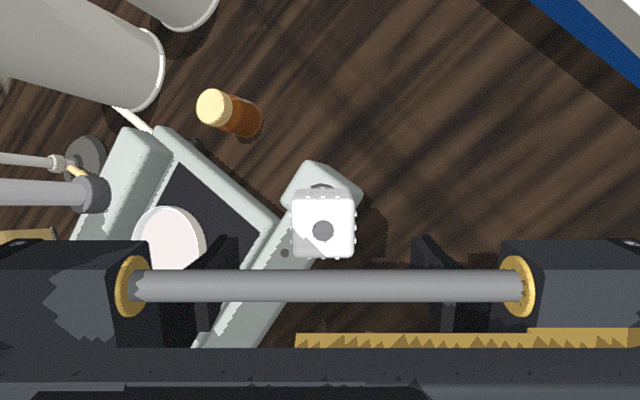

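The knob's face is square to the fingers, centred at about (323,230) with the fingers about column 325. The y offset of -3.5 mm repeats in both wrist views, so I'll adopt it and descend along the axis.

```bash
cat >> h.py <<'E'
knob[-1]=knob[-1]+Rs@np.array([.0007,-.0015,.0004])
E
python3 - <<'E'
from h import *
plan(knob[-1]-.019*A,tool(57.8),10)
E
```

```text
turn/row deg 0.05883574072717344 mm/row 7.3748691545619725 rv [ 0.0005 -0.0009  0.0001]
[-0.0, -0.0, 0.7] [-0.0, -0.0, 0.7] [-0.0, 0.0, 0.7] [0.0, 0.0, 0.7] [0.0, 0.0, 0.7] [0.0, 0.0, 0.7] [0.0, 0.0, 0.7] [0.0, 0.0, 0.7] [0.0, 0.0, 0.7] [0.0, 0.0, 0.7]
```

>>> drive_tool(rows=[{"tx": 0, "ty": 0, "tz": 0.7, "ax": 0.005, "ay": -0.009, "az": 0, "claw": 8.7}, {"tx": 0, "ty": 0, "tz": 0.7, "ax": 0, "ay": 0, "az": 0, "claw": 8.7}, {"tx": 0, "ty": 0, "tz": 0.7, "ax": 0, "ay": 0, "az": 0, "claw": 8.7}, {"tx": 0, "ty": 0, "tz": 0.8, "ax": 0, "ay": 0, "az": 0, "claw": 8.7}, {"tx": 0, "ty": 0, "tz": 0.8, "ax": 0, "ay": 0, "az": 0, "claw": 8.7}, {"tx": 0, "ty": 0, "tz": 0.8, "ax": 0, "ay": 0, "az": 0, "claw": 8.7}, {"tx": 0, "ty": 0, "tz": 0.8, "ax": 0, "ay": 0, "az": 0, "claw": 8.7}, {"tx": 0, "ty": 0, "tz": 0.7, "ax": 0, "ay": 0, "az": 0, "claw": 8.7}, {"tx": 0, "ty": 0, "tz": 0.7, "ax": 0, "ay": 0, "az": 0, "claw": 8.7}, {"tx": 0, "ty": 0, "tz": 0.6, "ax": 0, "ay": 0, "az": 0, "claw": 5}])

```text
time_s: 4.47
tcp_pos: [0.5345, -0.0826, 0.096]
ee_rot: [[0.644, -0.613, 0.458], [-0.724, -0.682, 0.105], [0.248, -0.399, -0.883]]
wrist_force: [0.5, 1.1, -0.5]
gripper_width: 0.978
gripper_force: 0.0
```

>>> drive_tool(rows=[{"tx": 0, "ty": 0, "tz": 0, "ax": 0, "ay": 0, "az": 0, "claw": 5}, {"tx": 0, "ty": 0, "tz": 0, "ax": 0, "ay": 0, "az": 0, "claw": 5}, {"tx": 0, "ty": 0, "tz": 0, "ax": 0, "ay": 0, "az": 0, "claw": 4.6}, {"tx": 0, "ty": 0, "tz": 0, "ax": 0, "ay": 0, "az": 0, "claw": 4.6}])

```text
time_s: 4.8
tcp_pos: [0.5343, -0.0827, 0.0973]
ee_rot: [[0.644, -0.612, 0.459], [-0.724, -0.682, 0.106], [0.249, -0.4, -0.882]]
wrist_force: [-0.7, -0.0, -0.5]
gripper_width: 0.704
gripper_force: 0.0
```

```bash
python3 - <<'E'
from h import *
rep(-1)
E
```

```text
t 4.8 j [  5.9  13.4 -35.4 -14.  -13.7  51.7] phi 58.16 tilt 0.04000394827923005
knob centre in tool (mm; grasp z=-19) [ -0.0409   0.6669 -17.4119] F tool [-0.5614  0.6339  0.1274] F world [-0.6909 -0.0126 -0.5055] M [-0.2193  1.0833  0.0529] w 0.7036039597383864 0.0
```

>>> drive_tool(rows=[{"tx": 0, "ty": 0, "tz": 0, "ax": 0, "ay": 0, "az": 0, "claw": 4.2}, {"tx": 0, "ty": 0, "tz": 0, "ax": 0, "ay": 0, "az": 0, "claw": 4.2}, {"tx": 0, "ty": 0, "tz": 0, "ax": 0, "ay": 0, "az": 0, "claw": 4.2}, {"tx": 0, "ty": 0, "tz": 0, "ax": 0, "ay": 0, "az": 0, "claw": 4.2}])

```text
time_s: 5.13
tcp_pos: [0.5342, -0.0827, 0.0971]
ee_rot: [[0.644, -0.612, 0.459], [-0.724, -0.682, 0.106], [0.248, -0.4, -0.882]]
wrist_force: [-1.2, 0.4, -0.3]
gripper_width: 0.498
gripper_force: 0.0
```

```bash
python3 - <<'E'
from h import *
rep(-1)
E
```

```text
t 5.1333 j [  5.9  13.4 -35.4 -14.  -13.7  51.7] phi 58.17 tilt nan
knob centre in tool (mm; grasp z=-19) [  0.0591   0.538  -17.5697] F tool [-1.111   0.596  -0.2536] F world [-1.1966  0.3709 -0.2904] M [-0.2754  1.0701 -0.0179] w 0.49765924788875093 0.0h.py:46: RuntimeWarning: invalid value encountered in arccos
  print('t',s['time_s'],'j',np.round(s['joints'],1),'phi',round(phi(R),2),'tilt',np.degrees(np.arccos(-A@R[:,2])))
```

>>> drive_tool(rows=[{"tx": 0, "ty": 0, "tz": 0, "ax": 0, "ay": 0, "az": 0, "claw": 3.0}, {"tx": 0, "ty": 0, "tz": 0, "ax": 0, "ay": 0, "az": 0, "claw": 3.0}, {"tx": 0, "ty": 0, "tz": 0, "ax": 0, "ay": 0, "az": 0, "claw": 3.0}, {"tx": 0, "ty": 0, "tz": 0, "ax": 0, "ay": 0, "az": 0, "claw": 3.0}])

```text
time_s: 5.47
tcp_pos: [0.5348, -0.0824, 0.0973]
ee_rot: [[0.644, -0.612, 0.459], [-0.724, -0.682, 0.106], [0.249, -0.4, -0.882]]
wrist_force: [1.4, 1.6, 0.5]
gripper_width: 0.455
gripper_force: 30.0
```

```bash
python3 - <<'E'
from h import *
rep(-1)
E
```

```text
t 5.4667 j [  5.9  13.4 -35.3 -14.  -13.7  51.7] phi 58.15 tilt 0.07896121823420908
knob centre in tool (mm; grasp z=-19) [ -0.1614   1.0849 -17.7133] F tool [-0.1306 -2.1279  0.3446] F world [1.376  1.5825 0.5156] M [0.3796 0.7416 0.2828] w 0.4552131687595686 29.999675857834518
```

>>> drive_tool(rows=[{"tx": 0, "ty": -0.05, "tz": 0, "ax": 0, "ay": 0, "az": 0, "claw": 3.0}, {"tx": 0, "ty": 0, "tz": 0, "ax": 0, "ay": 0, "az": 0.1, "claw": 3.0}, {"tx": 0, "ty": 0, "tz": 0, "ax": 0, "ay": 0, "az": 0.1, "claw": 3.0}, {"tx": 0, "ty": 0, "tz": 0, "ax": 0, "ay": 0, "az": 0.1, "claw": 3.0}, {"tx": 0, "ty": 0, "tz": 0, "ax": 0, "ay": 0, "az": 0.1, "claw": 3.0}, {"tx": 0, "ty": 0, "tz": 0, "ax": 0, "ay": 0, "az": 0.1, "claw": 3.0}, {"tx": 0, "ty": 0, "tz": 0, "ax": 0, "ay": 0, "az": 0, "claw": 3.0}, {"tx": 0, "ty": 0, "tz": 0, "ax": 0, "ay": 0, "az": 0, "claw": 3.0}])

```text
time_s: 6.13
tcp_pos: [0.5342, -0.0826, 0.0971]
ee_rot: [[0.273, -0.846, 0.458], [-0.962, -0.254, 0.105], [0.027, -0.469, -0.883]]
wrist_force: [-0.5, -0.9, 1.7]
gripper_width: 0.459
gripper_force: 30.0
```

```bash
python3 - <<'E'
from h import *
rep(-1)
E
```

```text
t 6.1333 j [  6.   13.4 -35.4 -13.9 -13.7  23. ] phi 86.7 tilt nan
knob centre in tool (mm; grasp z=-19) [  0.3847   0.4983 -17.6299] F tool [ 0.7635 -0.1346 -1.8369] F world [-0.5193 -0.8935  1.7051] M [-0.3642  0.9725 -0.1375] w 0.4585706256513367 30.000520900357515h.py:46: RuntimeWarning: invalid value encountered in arccos
  print('t',s['time_s'],'j',np.round(s['joints'],1),'phi',round(phi(R),2),'tilt',np.degrees(np.arccos(-A@R[:,2])))
```

>>> drive_tool(rows=[{"tx": 0, "ty": 0, "tz": 0, "ax": 0, "ay": 0, "az": 0.1, "claw": 3.0}, {"tx": 0, "ty": 0, "tz": 0, "ax": 0, "ay": 0, "az": 0.1, "claw": 3.0}, {"tx": 0, "ty": 0, "tz": 0, "ax": 0, "ay": 0, "az": 0, "claw": 3.0}, {"tx": 0, "ty": 0, "tz": 0, "ax": 0, "ay": 0, "az": 0, "claw": 3.0}])

```text
time_s: 6.47
tcp_pos: [0.534, -0.0826, 0.0969]
ee_rot: [[0.101, -0.883, 0.458], [-0.993, -0.059, 0.105], [-0.066, -0.465, -0.883]]
wrist_force: [-2.0, -2.2, 2.7]
gripper_width: 0.458
gripper_force: 30.0
```

>>> drive_tool(rows=[{"tx": 0, "ty": 0, "tz": 0, "ax": 0, "ay": 0, "az": 0.1, "claw": 3.0}, {"tx": 0, "ty": 0, "tz": 0, "ax": 0, "ay": 0, "az": 0.1, "claw": 3.0}, {"tx": 0, "ty": 0, "tz": 0, "ax": 0, "ay": 0, "az": 0, "claw": 3.0}, {"tx": 0, "ty": 0, "tz": 0, "ax": 0, "ay": 0, "az": 0, "claw": 3.0}])

```text
time_s: 6.8
tcp_pos: [0.5339, -0.0825, 0.097]
ee_rot: [[-0.076, -0.886, 0.458], [-0.985, 0.139, 0.105], [-0.157, -0.443, -0.883]]
wrist_force: [-3.6, -2.0, 5.4]
gripper_width: 0.458
gripper_force: 30.0
```

>>> drive_tool(rows=[{"tx": 0, "ty": 0, "tz": 0, "ax": 0, "ay": 0, "az": 0, "claw": 3.0}])

```text
time_s: 6.88
tcp_pos: [0.5339, -0.0825, 0.097]
ee_rot: [[-0.076, -0.886, 0.458], [-0.985, 0.139, 0.105], [-0.157, -0.443, -0.883]]
wrist_force: [-4.9, -2.0, 6.0]
gripper_width: 0.457
gripper_force: 30.0
```

>>> drive_tool(rows=[{"tx": 0, "ty": 0, "tz": 0, "ax": 0, "ay": 0, "az": 0.1, "claw": 3.0}, {"tx": 0, "ty": 0, "tz": 0, "ax": 0, "ay": 0, "az": 0, "claw": 3.0}, {"tx": 0, "ty": 0, "tz": 0, "ax": 0, "ay": 0, "az": 0, "claw": 3.0}, {"tx": 0, "ty": 0, "tz": 0, "ax": 0, "ay": 0, "az": 0, "claw": 3.0}])

```text
time_s: 7.22
tcp_pos: [0.5338, -0.0825, 0.0971]
ee_rot: [[-0.164, -0.874, 0.458], [-0.966, 0.237, 0.106], [-0.201, -0.425, -0.883]]
wrist_force: [-4.7, -1.5, 7.3]
gripper_width: 0.462
gripper_force: 30.0
```

```bash
python3 - <<'E' 2>/dev/null
from h import *
rep(-1)
for i in range(5):
    capture('side');s=sense();print(s['wrist_force'],A@np.array(s['wrist_force']))
E
```

```text
t 7.2167 j [  6.   13.4 -35.4 -13.9 -13.8  -5.5] phi 115.25 tilt nan
knob centre in tool (mm; grasp z=-19) [  0.6444  -0.1222 -17.4448] F tool [ 0.7833  0.6385 -8.7778] F world [-4.7032 -1.532   7.3215] M [-0.4131  1.5061 -0.1261] w 0.46171396188453784 30.001512689050287
[-5.2249 -2.1472  5.598 ] 7.559160828853426
[-4.7119 -1.8649  7.1893] 8.699833791412066
[-5.0976 -1.3677  5.9209] 7.704041274200485
[-5.1994 -2.5923  7.133 ] 8.949722928878526
[-4.8966 -2.0093  6.7254] 8.389881597649628
```

>>> drive_tool(rows=[{"tx": 0, "ty": 0, "tz": 0, "ax": 0, "ay": 0, "az": 0, "claw": 5}, {"tx": 0, "ty": 0, "tz": 0, "ax": 0, "ay": 0, "az": 0, "claw": 6}, {"tx": 0, "ty": 0, "tz": 0, "ax": 0, "ay": 0, "az": 0, "claw": 7}, {"tx": 0, "ty": 0, "tz": 0, "ax": 0, "ay": 0, "az": 0, "claw": 8.7}, {"tx": 0, "ty": 0, "tz": 0, "ax": 0, "ay": 0, "az": 0, "claw": 8.7}, {"tx": 0, "ty": 0, "tz": 0, "ax": 0, "ay": 0, "az": 0, "claw": 8.7}, {"tx": 0, "ty": 0, "tz": -2, "ax": 0, "ay": 0, "az": 0, "claw": 8.7}, {"tx": 0, "ty": 0, "tz": -3, "ax": 0, "ay": 0, "az": 0, "claw": 8.7}, {"tx": 0, "ty": 0, "tz": -3, "ax": 0, "ay": 0, "az": 0, "claw": 8.7}, {"tx": 0, "ty": 0, "tz": -2, "ax": 0, "ay": 0, "az": 0, "claw": 8.7}])

```text
time_s: 8.3
tcp_pos: [0.4881, -0.0931, 0.1873]
ee_rot: [[-0.166, -0.872, 0.46], [-0.965, 0.24, 0.105], [-0.202, -0.426, -0.882]]
wrist_force: [1.1, -0.5, -0.0]
gripper_width: 0.992
gripper_force: 0.0
```

```bash
cat >> h.py <<'E'
knob[1]=knob[1]+Rs@np.array([.0007,-.0035,.0004])
E
python3 - <<'E' 2>/dev/null
from h import *
rep(-1)
plan(knob[1]+.09*A,tool(25),20)
E
```

```text
t 8.3 j [  5.5   0.7 -35.7  -8.  -25.9 -11.7] phi 115.41 tilt 0.12235928327977327
knob centre in tool (mm; grasp z=-19) [ 0.9991  0.9922 84.2358] F tool [ 0.2764 -1.0341  0.4782] F world [ 1.076  -0.4642 -0.0366] M [-0.1556  0.9807 -0.0585] w 0.9916828889886287 0.0
turn/row deg 4.520272522547458 mm/row 12.977600818400521 rv [-0.0001 -0.0001 -0.0789]
[-1.2, 0.6, -0.0] [-1.2, 0.5, -0.0] [-1.2, 0.4, -0.0] [-1.3, 0.3, -0.0] [-1.3, 0.2, -0.0] [-1.3, 0.1, -0.0] [-1.3, -0.0, -0.0] [-1.3, -0.1, -0.0] [-1.3, -0.2, -0.0] [-1.3, -0.3, -0.0] [-1.2, -0.4, -0.0] [-1.2, -0.5, -0.0] [-1.1, -0.6, -0.0] [-1.1, -0.7, -0.0] [-1.0, -0.8, -0.0] [-1.0, -0.9, -0.0] [-0.9, -0.9, -0.0] [-0.8, -1.0, -0.0] [-0.7, -1.1, -0.0] [-0.6, -1.1, -0.0]
```

>>> drive_tool(rows=[{"tx": -1.2, "ty": 0.6, "tz": 0, "ax": 0, "ay": 0, "az": -0.079, "claw": 8.7}, {"tx": -1.2, "ty": 0.5, "tz": 0, "ax": 0, "ay": 0, "az": -0.079, "claw": 8.7}, {"tx": -1.2, "ty": 0.4, "tz": 0, "ax": 0, "ay": 0, "az": -0.079, "claw": 8.7}, {"tx": -1.3, "ty": 0.3, "tz": 0, "ax": 0, "ay": 0, "az": -0.079, "claw": 8.7}, {"tx": -1.3, "ty": 0.2, "tz": 0, "ax": 0, "ay": 0, "az": -0.079, "claw": 8.7}, {"tx": -1.3, "ty": 0.1, "tz": 0, "ax": 0, "ay": 0, "az": -0.079, "claw": 8.7}, {"tx": -1.3, "ty": 0, "tz": 0, "ax": 0, "ay": 0, "az": -0.079, "claw": 8.7}, {"tx": -1.3, "ty": -0.1, "tz": 0, "ax": 0, "ay": 0, "az": -0.079, "claw": 8.7}, {"tx": -1.3, "ty": -0.2, "tz": 0, "ax": 0, "ay": 0, "az": -0.079, "claw": 8.7}, {"tx": -1.3, "ty": -0.3, "tz": 0, "ax": 0, "ay": 0, "az": -0.079, "claw": 8.7}])

```text
time_s: 9.13
tcp_pos: [0.4557, 0.0349, 0.1836]
ee_rot: [[0.506, -0.731, 0.459], [-0.848, -0.52, 0.106], [0.161, -0.442, -0.882]]
wrist_force: [0.3, -1.7, -0.2]
gripper_width: 0.999
gripper_force: 0.0
```

>>> drive_tool(rows=[{"tx": -1.2, "ty": -0.4, "tz": 0, "ax": 0, "ay": 0, "az": -0.079, "claw": 8.7}, {"tx": -1.2, "ty": -0.5, "tz": 0, "ax": 0, "ay": 0, "az": -0.079, "claw": 8.7}, {"tx": -1.1, "ty": -0.6, "tz": 0, "ax": 0, "ay": 0, "az": -0.079, "claw": 8.7}, {"tx": -1.1, "ty": -0.7, "tz": 0, "ax": 0, "ay": 0, "az": -0.079, "claw": 8.7}, {"tx": -1.0, "ty": -0.8, "tz": 0, "ax": 0, "ay": 0, "az": -0.079, "claw": 8.7}, {"tx": -1.0, "ty": -0.9, "tz": 0, "ax": 0, "ay": 0, "az": -0.079, "claw": 8.7}, {"tx": -0.9, "ty": -0.9, "tz": 0, "ax": 0, "ay": 0, "az": -0.079, "claw": 8.7}, {"tx": -0.8, "ty": -1.0, "tz": 0, "ax": 0, "ay": 0, "az": -0.079, "claw": 8.7}, {"tx": -0.7, "ty": -1.1, "tz": 0, "ax": 0, "ay": 0, "az": -0.079, "claw": 8.7}, {"tx": -0.6, "ty": -1.1, "tz": 0, "ax": 0, "ay": 0, "az": -0.079, "claw": 8.7}])

```text
time_s: 9.97
tcp_pos: [0.4262, 0.1599, 0.1832]
ee_rot: [[0.875, -0.155, 0.459], [-0.227, -0.968, 0.106], [0.427, -0.197, -0.882]]
wrist_force: [0.9, 0.5, -0.2]
gripper_width: 1.0
gripper_force: 0.0
```

```bash
python3 - <<'E' 2>/dev/null
from h import *
s=rep(1)
im,d=capture('wrist');save('w4.png',im)
P=camera_params('wrist');K=np.array(P['intrinsics']);T=np.linalg.inv(P['tool_from_camera']);R=np.array(s['ee_rot'])
c=T@np.append(R.T@(knob[1]+.017*A-np.array(s['tcp_pos'])),1);q=K@c[:3];q=q[:2]/q[2];print('pred centre',q)
x,y=int(q[0])-55,int(q[1])-45;print('crop org',x,y);save('w4c.png',cv2.resize(im[y:y+90,x:x+110],None,fx=6,fy=6,interpolation=cv2.INTER_CUBIC))
E
```

```text
t 9.9667 j [ 42.4  -5.2 -59.6  52.  -17.  -11.8] phi 24.68 tilt nan
knob centre in tool (mm; grasp z=-19) [ 3.9539 -0.7943 82.3768] F tool [ 0.6219 -0.5811  0.6367] F world [ 0.9263  0.4886 -0.1816] M [-0.3137  1.0976 -0.0196] w 0.9999452612838357 0.0
pred centre [322.4929 212.2982]
crop org 267 167
```

View pics/w4c.png

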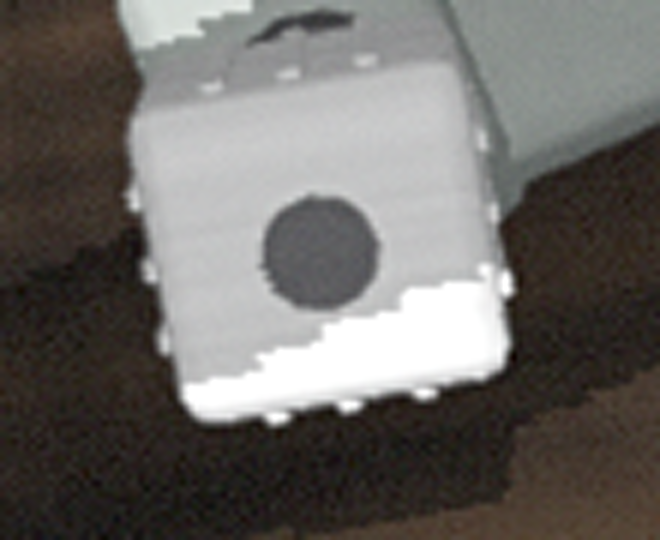

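The left knob's face corners in the crop are at (132,112), (458,62), (510,370) and (190,420), with the hole at (320,250). Joints 3 and 5 are near their limits here, so I'll fit the arm's kinematics to check reach.

```bash
cat > k.py <<'E'
from h import *
from scipy.optimize import least_squares
D=[([-51.704,22.042,.453,0,-68.411,-14.817],(.249,-.573,.223)),([-3.7554,-.6179,-31.7899,-13.7777,-32.3464,-52.6303],(.4656,-.147,.2043)),([6.3,4,-37.2,-7,-21,44.5],(.5008,-.0904,.1613)),([5.9,13.4,-35.3,-14,-13.7,51.7],(.5348,-.0824,.0973)),([5.5,.7,-35.7,-8,-25.9,-11.7],(.4881,-.0931,.1873)),([42.4,-5.2,-59.6,52,-17,-11.8],(.4262,.1599,.1832))]
E=lambda a,d:Ro.from_euler(a,d,degrees=True)
def fk(q,P,s4):
    a1,d1,L,Fx,Fz,T=P
    Rw=E('z',q[0])*E('y',q[1]);R3=Rw*E('y',-q[2]);R5=R3*E('x',s4*q[3])*E('y',-q[4])
    return E('z',q[0]).apply([a1,0,d1])+Rw.apply([0,0,L])+R3.apply([Fx,0,Fz])+R5.apply([T,0,0]),R5.apply([1,0,0])
best=None
for s4 in(1,-1):
    r=least_squares(lambda P:np.concatenate([fk(q,P,s4)[0]-p for q,p in D]),[0,.3,.3,.3,0,.25])
    if best is None or r.cost<best[0]:best=(r.cost,r.x,s4)
P,s4=best[1:]
def ik(p,z,q0):
    lo=np.array([-179,-69,-61.2,-181,-171]);hi=np.array([179,118,80,117,-9.2])
    f=lambda q:np.concatenate([(fk(q,P,s4)[0]-p)*10,fk(q,P,s4)[1]-z])
    r=least_squares(f,np.clip(q0,lo+.1,hi-.1),bounds=(lo,hi));pp,zz=fk(r.x,P,s4);return r.x,1e3*np.linalg.norm(pp-p),np.degrees(np.arccos(min(1,zz@z)))
E
python3 - <<'E' 2>/dev/null
from k import *
print(best)
s=sense()
C=[(132,112),(458,62),(510,370),(190,420)]
c=face([(267+u/6,167+v/6) for u,v in C],1,s);m=knob[1]+.017*A
print('diff y,e',1e3*(c-m)@Rs[:,1],1e3*(c-m)@(Rs@np.array([.883,0,.469])))
c=face([(267+320/6,167+250/6)]*4,1,s);print('hole diff y,e',1e3*(c-m)@Rs[:,1],1e3*(c-m)@(Rs@np.array([.883,0,.469])))
q=np.array(s['joints'])[:5]
for h in(.09,.06,.03,0,-.019): 
    q,a,b=ik(knob[1]+h*A,-A,q);print(h,q,a,b)
E
```

```text
(np.float64(0.06570095373180956), array([ 0.323 , -0.0592,  0.287 ,  0.1706,  0.044 , -0.0276]), 1)
edge mm 36.870229419000665 ang 15.404280881592683
edge mm 36.872825876226415 ang 14.107479738848724
edge mm 37.71485700001055 ang 14.823881783390135
edge mm 37.245422849730424 ang 15.41690418533605
diff y,e 1.6677108844324884 4.343601659345473
edge mm 0.0 ang 0.0
edge mm 0.0 ang 0.0
edge mm 0.0 ang 0.0
edge mm 0.0 ang 0.0
hole diff y,e 2.2090774589038946 3.8360082537551854
0.09 [ 20.2395  -4.16   -38.4243  -7.2608 -28.1194] 7.173607902744249e-08 0.0
0.06 [ 20.027    1.1245 -42.8802 -10.5215 -18.4665] 1.9095800118777226e-10 0.0
0.03 [ 19.8264   7.236  -46.325  -20.6106  -9.2   ] 0.013196204299170204 0.0
0 [  19.4283   14.26    -48.9578 -106.3174   -9.2   ] 2.2905986654520234 5.988236412479669
-0.019 [  19.487    18.8739  -49.8923 -154.3626   -9.2   ] 2.40057174360609 1.9162874650961415
```

```bash
python3 - <<'E'
s=open('k.py').read()
s=s.replace("a1,d1,L,Fx,Fz,T=P","a1,oy,d1,L,Fx,Fz,T,Ty,Tz=P").replace("apply([a1,0,d1])","apply([a1,oy,d1])").replace("apply([T,0,0])","apply([T,Ty,Tz])").replace("[0,.3,.3,.3,0,.25]","[0,-.1,.3,.3,.3,0,.25,-.05,0]").replace("fk(q,P,s4)[0]-p for q,p in D]","fk(q,P,s4)[0]-p for q,p in D]+[1e-3*np.array(P)]")
open('k.py','w').write(s)
E
python3 - <<'E' 2>/dev/null
from k import *
print(best)
s=sense();print([1e3*(fk(q,P,s4)[0]-p) for q,p in D])
print(fk(D[5][0],P,s4)[1],-A)
q=np.array(s['joints'])[:5]
for h in(.09,.06,.03,0,-.019): 
    q,a,b=ik(knob[1]+h*A,-A,q);print(h,q,a,b)
E
```

```text
(np.float64(6.759494419513449e-07), array([-0.0006,  0.0003,  0.1633,  0.5641,  0.4231, -0.0003,  0.3072,
       -0.1599, -0.0004]), -1)
[array([0.0132, 0.0136, 0.0582]), array([0.3367, 0.3267, 0.1669]), array([-0.3014, -0.2357, -0.1308]), array([ 0.2202, -0.2606,  0.1902]), array([-0.2497,  0.0465, -0.2625]), array([ 0.0172,  0.078 , -0.0221])]
[ 0.4584  0.1066 -0.8824] [ 0.4575  0.1052 -0.883 ]
0.09 [ 44.3709  -5.9879 -57.8984  46.8571 -19.5985] 5.093507347089192e-12 0.0
0.06 [ 35.3014  -1.9419 -61.2     64.9943 -11.2584] 0.1050478231963923 0.249051092637992
0.03 [ 31.2264   2.532  -60.7983  73.0258  -9.2   ] 1.030881049031742 2.8117326397378943
0 [ 29.097    7.0316 -59.6511  78.6429  -9.2   ] 1.973027391401989 5.710558662803407
-0.019 [ 17.1852   9.8708 -59.6252 115.0623  -9.2   ] 1.5969709901417863 7.236912947018148
```

```bash
cat > s.py <<'E'
from k import *
rng=np.random.default_rng(0)
lo=np.array([-179,-69,-61.2,-181,-171]);hi=np.array([179,118,80,117,-9.2])
for h in(.09,-.019):
    sols=[]
    for i in range(150):
        q,a,b=ik(knob[1]+h*A,-A,rng.uniform(lo,hi))
        if a<.5 and b<.3 and not any(np.abs(q-x).max()<1 for x in sols): sols.append(q)
    print(h);print(np.array(sorted(sols,key=lambda x:x[0])))
for q,p in D[3:4]:
    print('right grasp',fk(q,P,s4)[1]@-A)
E
timeout 300 python3 s.py 2>/dev/null
```

```text
0.09
[[ 44.3709  -5.9879 -57.8984  46.8571 -19.5985]]
-0.019
[]
right grasp 0.9999968339045125
```

```bash
cat >> h.py <<'E'
knob[1]=knob[1]+Rs@np.array([.0031,.0018,.0017])
E
cat > s.py <<'E'
from k import *
rng=np.random.default_rng(1)
lo=np.array([-179,-69,-61.27,-181,-171]);hi=np.array([179,118,80,117,-9.14])
e=Rs@np.array([.88295,0,.46947]);f=np.cross(-A,e)
def best_(p,n=60):
    S=[]
    for i in range(n):
        g=lambda q:np.concatenate([(fk(q,P,s4)[0]-p)*1e3,5*(fk(q,P,s4)[1]+A)])
        q0=rng.uniform(lo,hi);q0[0]=rng.uniform(-60,90);r=least_squares(g,q0,bounds=(lo,hi),max_nfev=60);S.append((r.cost,r.x))
    S.sort(key=lambda x:x[0]);out=[]
    for c,q in S:
        if not any(np.abs(q-x).max()<3 for x in out): out.append(q)
    for q in out[:4]:
        pp,z=fk(q,P,s4);print(' q',q,'pos mm',1e3*np.linalg.norm(pp-p),'tilt',np.degrees(np.arccos(min(1,-z@A))),'e,f',np.degrees([z@e,z@f]))
for h in(.06,.02,0,-.008,-.019): print(h);best_(knob[1]+h*A)
E
timeout 500 python3 s.py 2>/dev/null
```

```text
0.06
 q [ 38.0542  -1.6157 -59.6184  58.2222 -13.0662] pos mm 0.002374952035698625 tilt 0.7769550084278098 e,f [-0.7733 -0.1213]
 q [ 34.5833  -1.7682 -61.2451  68.2691 -11.4229] pos mm 0.10193600521048324 tilt 0.6297737213347748 e,f [0.1576 0.6172]
 q [ 41.581   -1.2844 -56.9468  46.8294 -15.8784] pos mm 0.013435866812670194 tilt 2.2247131774736393 e,f [-2.139  -0.6169]
 q [ 42.6193  -1.1365 -55.6366  42.0912 -16.9392] pos mm 0.03215810040021462 tilt 2.943539764577727 e,f [-2.754  -1.0398]
0.02
 q [ 36.2168   4.472  -57.4977  54.5882 -10.0008] pos mm 0.044486897269468056 tilt 4.563789900948102 e,f [-4.4458 -1.0141]
 q [ 38.0607   4.6178 -56.1421  47.8934 -11.134 ] pos mm 0.09070958856747123 tilt 5.09945607696995 e,f [-4.8758 -1.4737]
 q [ 40.7561   4.9307 -52.2915  32.2595 -13.3747] pos mm 0.029665327134532935 tilt 6.688099729325713 e,f [-5.7282 -3.4242]
 q [ 41.0571   4.9979 -51.3282  28.856  -13.8643] pos mm 0.034199489070260956 tilt 7.112791301215842 e,f [-5.8794 -3.9717]
0
 q [ 28.8414   7.3215 -59.4036  79.5432  -9.14  ] pos mm 0.004834963433014222 tilt 5.6567442589514725 e,f [
[... 674 characters left out ...]
359  -9.9057] pos mm 0.005440668019869996 tilt 8.14230579271627 e,f [-6.8097 -4.4146]
 q [ 39.2454   8.9999 -50.7197  27.7326 -10.1831] pos mm 0.04398632119917489 tilt 8.4040037365914 e,f [-6.7616 -4.9409]
-0.019
 q [ 18.9593  10.0403 -59.4017 109.7247  -9.1471] pos mm 0.034174977279725516 tilt 7.138531254314264 e,f [-3.5962  6.1459]
 q [ 38.2577  10.5721 -51.4991  32.9011  -9.143 ] pos mm 0.03476748090251118 tilt 8.534221663262544 e,f [-7.5205 -3.9682]
 q [ 38.5154  10.5875 -50.8627  29.8544  -9.1437] pos mm 0.009226864523299103 tilt 8.70735783018056 e,f [-7.3638 -4.5847]
 q [ 38.7424  10.6011 -50.1588  26.5638  -9.144 ] pos mm 0.0689820452166225 tilt 8.921834511452348 e,f [-7.1589 -5.2647]
```

```bash
cat >> h.py <<'E'
def ttool(phi_,te=-6.8,tf=-4.4):
    e=Rs@np.array([.88295,0,.46947]);f=np.cross(-A,e)
    z=-A+np.tan(np.radians(te))*e+np.tan(np.radians(tf))*f;z/=np.linalg.norm(z)
    x=tool(phi_)[:,0];x=x-z*(x@z);x/=np.linalg.norm(x);return np.stack([x,np.cross(z,x),z],1)
def ttcp(h,**k): return knob[1]+(.005+h)*A+.015*ttool(0,**k)[:,2]
E
python3 - <<'E' 2>/dev/null
from k import *
q=np.array(sense()['joints'])[:5]
for k in(dict(),dict(te=-7.2,tf=-3.5),dict(te=-7.5,tf=-4.5)):
  print(k);q=np.array(sense()['joints'])[:5]
  for h in(.07,.05,.03,.015,0): q,a,b=ik(ttcp(h,**k),ttool(0,**k)[:,2],q);print(h,q,a,b)
E
```

```text
{}
0.07 [ 44.3287   0.0241 -46.8051  17.7828 -23.6893] 1.8707340325511092e-11 0.0
0.05 [ 43.1722   2.6138 -47.9446  19.8528 -19.913 ] 2.5267026779854346e-10 0.0
0.03 [ 41.8473   5.234  -49.2828  23.0638 -15.9335] 1.962615573354719e-13 0.0
0.015 [ 40.543    7.1938 -50.6162  27.0402 -12.6417] 6.67585064827643e-12 0.0
0 [ 38.7056   9.1521 -52.1573  32.8036  -9.2   ] 0.04285163086886587 0.14236738779094654
{'te': -7.2, 'tf': -3.5}
0.07 [ 44.6649   0.1945 -46.8348  18.9733 -24.4962] 1.9014986714435164e-10 0.0
0.05 [ 43.4683   2.7603 -48.0041  21.1803 -20.7179] 3.084141987535622e-10 0.0
0.03 [ 42.0878   5.3548 -49.3676  24.5439 -16.7455] 8.777083671441753e-14 0.0
0.015 [ 40.7325   7.294  -50.6973  28.6008 -13.485 ] 1.3172206675035359e-12 0.0
0 [ 38.4734   9.1711 -52.7377  36.1632  -9.5666] 5.454014077679184e-08 0.0
{'te': -7.5, 'tf': -4.5}
0.07 [ 44.2305   0.2853 -45.6839  15.808  -24.9244] 1.3778511846712806e-11 0.0
0.05 [ 43.1869   2.8589 -46.681   17.3959 -21.302 ] 2.1241993192979718e-11 0.0
0.03 [ 42.0659   5.4702 -47.7832  19.7457 -17.5589] 1.2955755128857056e-08 0.0
0.015 [ 41.0853   7.437  -48.7901  22.4274 -14.5803] 1.2719202621569003e-13 0.0
0 [ 39.7646   9.383  -50.1877  26.8439 -11.2472] 1.5265566588595902e-13 0.0
```

```bash
sed -i 's/te=-6.8,tf=-4.4/te=-7.6,tf=-4.0/' h.py
python3 - <<'E' 2>/dev/null
from k import *
q=np.array(sense()['joints'])[:5]
for h in(.05,.015,0): q,a,b=ik(ttcp(h),ttool(0)[:,2],q);print(h,q,a,b)
plan(ttcp(.05),ttool(15),10)
E
```

```text
0.05 [ 43.3571   2.8958 -46.9347  18.5273 -21.4824] 1.688305753616065e-13 0.0
0.015 [ 41.1254   7.4503 -49.1658  24.0544 -14.6717] 2.9110293291727307e-13 0.0
0 [ 39.6606   9.3787 -50.6623  28.9506 -11.262 ] 2.0014830212433604e-13 0.0
turn/row deg 1.2824933118014044 mm/row 4.249547493417044 rv [ 0.0018 -0.015  -0.0165]
[0.0, -0.0, 0.4] [0.0, -0.0, 0.4] [0.1, -0.0, 0.4] [0.1, -0.0, 0.4] [0.1, -0.0, 0.4] [0.1, -0.0, 0.4] [0.1, -0.0, 0.4] [0.1, -0.0, 0.4] [0.1, -0.0, 0.4] [0.1, -0.0, 0.4]
```

>>> drive_tool(rows=[{"tx": 0, "ty": 0, "tz": 0, "ax": 0.002, "ay": -0.03, "az": -0.03, "claw": 8.7}, {"tx": 0, "ty": 0, "tz": 0, "ax": 0.004, "ay": -0.03, "az": -0.03, "claw": 8.7}, {"tx": 0.1, "ty": 0, "tz": 0.2, "ax": 0.004, "ay": -0.03, "az": -0.03, "claw": 8.7}, {"tx": 0.1, "ty": 0, "tz": 0.5, "ax": 0.004, "ay": -0.03, "az": -0.03, "claw": 8.7}, {"tx": 0.1, "ty": 0, "tz": 0.6, "ax": 0.004, "ay": -0.03, "az": -0.03, "claw": 8.7}, {"tx": 0.1, "ty": 0, "tz": 0.6, "ax": 0, "ay": 0, "az": -0.015, "claw": 8.7}, {"tx": 0.1, "ty": 0, "tz": 0.6, "ax": 0, "ay": 0, "az": 0, "claw": 8.7}, {"tx": 0.1, "ty": 0, "tz": 0.6, "ax": 0, "ay": 0, "az": 0, "claw": 8.7}, {"tx": 0.1, "ty": 0, "tz": 0.6, "ax": 0, "ay": 0, "az": 0, "claw": 8.7}, {"tx": 0, "ty": 0, "tz": 0.5, "ax": 0, "ay": 0, "az": 0, "claw": 8.7}])

```text
time_s: 10.85
tcp_pos: [0.4469, 0.1641, 0.1454]
ee_rot: [[0.947, -0.002, 0.322], [-0.051, -0.988, 0.145], [0.318, -0.153, -0.936]]
wrist_force: [-0.9, 0.6, -0.3]
gripper_width: 1.0
gripper_force: 0.0
```

```bash
python3 - <<'E' 2>/dev/null
from h import *
s=rep(1)
im,d=capture('wrist');save('w5.png',im)
P=camera_params('wrist');K=np.array(P['intrinsics']);T=np.linalg.inv(P['tool_from_camera']);R=np.array(s['ee_rot'])
c=T@np.append(R.T@(knob[1]+.017*A-np.array(s['tcp_pos'])),1);q=K@c[:3];q=q[:2]/q[2];print('pred centre',q)
plan(ttcp(0),ttool(15),10)
E
```

```text
t 10.85 j [ 43.2   2.8 -47.7  18.9 -20.9  28.7] phi 15.34 tilt 8.633143662533383
knob centre in tool (mm; grasp z=-19) [11.7172 -1.9579 37.7927] F tool [-1.0166 -0.5174  0.0588] F world [-0.9426  0.5715 -0.2991] M [-0.4273  0.8717  0.0527] w 1.0000225220837344 0.0
pred centre [318.5391 226.7073]
turn/row deg 0.06417122945672263 mm/row 4.864257702249853 rv [ 0.0002  0.0003 -0.0011]
[0.1, -0.0, 0.5] [0.1, -0.0, 0.5] [0.1, -0.0, 0.5] [0.1, -0.0, 0.5] [0.1, -0.0, 0.5] [0.1, -0.0, 0.5] [0.1, -0.0, 0.5] [0.1, -0.0, 0.5] [0.1, -0.0, 0.5] [0.1, -0.0, 0.5]
```

View pics/w5.png

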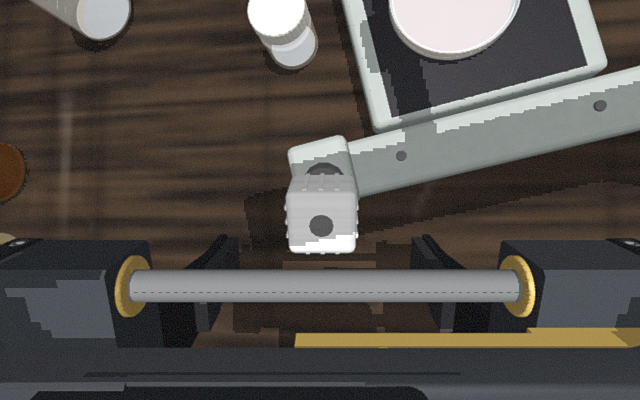

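The left knob's hole is at (321,225) against a predicted (318.5,226.7), with its flats parallel to the fingers. I'll descend now.

>>> drive_tool(rows=[{"tx": 0.1, "ty": 0, "tz": 0.5, "ax": 0, "ay": 0, "az": -0.005, "claw": 8.7}, {"tx": 0.1, "ty": 0, "tz": 0.5, "ax": 0, "ay": 0, "az": 0, "claw": 8.7}, {"tx": 0.1, "ty": -0.05, "tz": 0.5, "ax": 0, "ay": 0, "az": 0, "claw": 8.7}, {"tx": 0.1, "ty": 0, "tz": 0.5, "ax": 0, "ay": 0, "az": 0, "claw": 8.7}, {"tx": 0.1, "ty": 0, "tz": 0.5, "ax": 0, "ay": 0, "az": 0, "claw": 8}, {"tx": 0.1, "ty": 0, "tz": 0.5, "ax": 0, "ay": 0, "az": 0, "claw": 7}, {"tx": 0.1, "ty": 0, "tz": 0.5, "ax": 0, "ay": 0, "az": 0, "claw": 6}, {"tx": 0.1, "ty": 0, "tz": 0.5, "ax": 0, "ay": 0, "az": 0, "claw": 5}, {"tx": 0, "ty": 0, "tz": 0.4, "ax": 0, "ay": 0, "az": 0, "claw": 4.7}, {"tx": 0, "ty": 0, "tz": 0.4, "ax": 0, "ay": 0, "az": 0, "claw": 4.4}])

```text
time_s: 11.73
tcp_pos: [0.4705, 0.1719, 0.1037]
ee_rot: [[0.947, 0.004, 0.323], [-0.046, -0.988, 0.146], [0.319, -0.153, -0.935]]
wrist_force: [0.0, -0.1, 0.2]
gripper_width: 0.632
gripper_force: 0.0
```

>>> drive_tool(rows=[{"tx": 0, "ty": 0, "tz": 0, "ax": 0, "ay": 0, "az": 0, "claw": 4.4}, {"tx": 0, "ty": 0, "tz": 0, "ax": 0, "ay": 0, "az": 0, "claw": 4.4}, {"tx": 0, "ty": 0, "tz": 0, "ax": 0, "ay": 0, "az": 0, "claw": 4.4}])

```text
time_s: 11.98
tcp_pos: [0.4704, 0.1717, 0.1042]
ee_rot: [[0.946, 0.003, 0.323], [-0.046, -0.988, 0.146], [0.32, -0.153, -0.935]]
wrist_force: [-0.2, -0.5, -0.3]
gripper_width: 0.514
gripper_force: 0.0
```

```bash
python3 - <<'E' 2>/dev/null
from h import *
s=rep(1)
plan(ttcp(0),ttool(15),1)
E
```

```text
t 11.9833 j [ 39.7   9.2 -51.1  29.4 -11.1  21.1] phi 15.06 tilt 8.60167166394861
knob centre in tool (mm; grasp z=-19) [ 3.0245 -0.7314 -9.3922] F tool [-0.29    0.5458  0.1266] F world [-0.2317 -0.5076 -0.2945] M [-0.4085  0.7825  0.0053] w 0.5141593052714108 0.0
turn/row deg 0.3370274192117385 mm/row 2.5562724075236827 rv [-0.0003  0.0006 -0.0058]
[0.2, -0.1, 0.1]
```

>>> drive_tool(rows=[{"tx": 0.15, "ty": 0, "tz": 0, "ax": 0, "ay": 0, "az": 0, "claw": 4.2}, {"tx": 0, "ty": 0, "tz": 0, "ax": 0, "ay": 0, "az": 0, "claw": 3.5}, {"tx": 0, "ty": 0, "tz": 0, "ax": 0, "ay": 0, "az": 0, "claw": 3.0}, {"tx": 0, "ty": 0, "tz": 0, "ax": 0, "ay": 0, "az": 0, "claw": 3.0}])

```text
time_s: 12.32
tcp_pos: [0.4721, 0.1719, 0.1051]
ee_rot: [[0.946, 0.004, 0.324], [-0.046, -0.988, 0.146], [0.32, -0.153, -0.935]]
wrist_force: [0.7, 0.1, -0.4]
gripper_width: 0.462
gripper_force: 30.0
```

```bash
python3 - <<'E' 2>/dev/null
from h import *
s=rep(1)
E
```

```text
t 12.3167 j [ 39.7   9.2 -50.7  28.6 -11.3  21.9] phi 15.05 tilt 8.569141718913226
knob centre in tool (mm; grasp z=-19) [ 1.1614 -0.366  -9.1608] F tool [ 0.5481 -0.0121  0.5801] F world [ 0.7063  0.0715 -0.3649] M [-0.6264  0.402  -0.106 ] w 0.462077190020504 29.9993490613997
```

Gripped with almost no side force. Now I'll turn it in small steps.

>>> drive_tool(rows=[{"tx": 0, "ty": 0, "tz": 0, "ax": 0, "ay": 0, "az": 0.1, "claw": 3.0}, {"tx": 0, "ty": 0, "tz": 0, "ax": 0, "ay": 0, "az": 0.1, "claw": 3.0}, {"tx": 0, "ty": 0, "tz": 0, "ax": 0, "ay": 0, "az": 0.1, "claw": 3.0}, {"tx": 0, "ty": 0, "tz": 0, "ax": 0, "ay": 0, "az": 0, "claw": 3.0}, {"tx": 0, "ty": 0, "tz": 0, "ax": 0, "ay": 0, "az": 0, "claw": 3.0}])

```text
time_s: 12.73
tcp_pos: [0.4719, 0.1719, 0.105]
ee_rot: [[0.906, -0.274, 0.323], [-0.334, -0.931, 0.147], [0.261, -0.241, -0.935]]
wrist_force: [1.8, -1.1, -1.4]
gripper_width: 0.458
gripper_force: 30.0
```

>>> drive_tool(rows=[{"tx": 0, "ty": 0, "tz": 0, "ax": 0, "ay": 0, "az": 0.1, "claw": 3.0}, {"tx": 0, "ty": 0, "tz": 0, "ax": 0, "ay": 0, "az": 0.1, "claw": 3.0}, {"tx": 0, "ty": 0, "tz": 0, "ax": 0, "ay": 0, "az": 0.1, "claw": 3.0}, {"tx": 0, "ty": 0, "tz": 0, "ax": 0, "ay": 0, "az": 0, "claw": 3.0}, {"tx": 0, "ty": 0, "tz": 0, "ax": 0, "ay": 0, "az": 0, "claw": 3.0}])

```text
time_s: 13.15
tcp_pos: [0.4719, 0.1718, 0.1049]
ee_rot: [[0.785, -0.528, 0.323], [-0.593, -0.792, 0.147], [0.179, -0.307, -0.935]]
wrist_force: [1.0, -1.7, -1.0]
gripper_width: 0.46
gripper_force: 30.0
```

```bash
python3 - <<'E' 2>/dev/null
from h import *
s=rep(1)
E
```

```text
t 13.15 j [ 39.7   9.2 -50.7  28.6 -11.3 -12.3] phi 49.57 tilt 8.585949651949882
knob centre in tool (mm; grasp z=-19) [ 0.9033 -1.2137 -9.2812] F tool [1.6246 1.1454 0.9865] F world [ 0.9897 -1.7256 -0.9834] M [-0.1119 -0.114   0.0363] w 0.4596271521055354 30.000422711054853
```

>>> drive_tool(rows=[{"tx": 0, "ty": 0, "tz": 0, "ax": 0, "ay": 0, "az": 0.1, "claw": 3.0}, {"tx": 0, "ty": 0, "tz": 0, "ax": 0, "ay": 0, "az": 0.1, "claw": 3.0}, {"tx": 0, "ty": 0, "tz": 0, "ax": 0, "ay": 0, "az": 0, "claw": 3.0}, {"tx": 0, "ty": 0, "tz": 0, "ax": 0, "ay": 0, "az": 0, "claw": 3.0}])

```text
time_s: 13.48
tcp_pos: [0.4718, 0.1717, 0.1048]
ee_rot: [[0.665, -0.673, 0.323], [-0.738, -0.659, 0.146], [0.115, -0.336, -0.935]]
wrist_force: [1.1, -2.9, -1.3]
gripper_width: 0.469
gripper_force: 30.4
```

>>> drive_tool(rows=[{"tx": 0, "ty": 0, "tz": 0, "ax": 0, "ay": 0, "az": 0.1, "claw": 3.0}, {"tx": 0, "ty": 0, "tz": 0, "ax": 0, "ay": 0, "az": 0.1, "claw": 3.0}, {"tx": 0, "ty": 0, "tz": 0, "ax": 0, "ay": 0, "az": 0, "claw": 3.0}, {"tx": 0, "ty": 0, "tz": 0, "ax": 0, "ay": 0, "az": 0, "claw": 3.0}])

```text
time_s: 13.82
tcp_pos: [0.4716, 0.1716, 0.1048]
ee_rot: [[0.518, -0.792, 0.323], [-0.854, -0.499, 0.146], [0.046, -0.351, -0.935]]
wrist_force: [-1.5, -2.5, 0.0]
gripper_width: 0.468
gripper_force: 30.7
```

```bash
python3 - <<'E' 2>/dev/null
from h import *
s=rep(1)
E
```

```text
t 13.8167 j [ 39.7   9.2 -50.7  28.6 -11.3 -35.1] phi 72.54 tilt 8.599558897562666
knob centre in tool (mm; grasp z=-19) [ 0.2918 -1.7982 -9.2507] F tool [ 1.3636  2.3871 -0.8348] F world [-1.4537 -2.4782  0.0046] M [-0.1934  0.095   0.0689] w 0.4675530235028923 30.692147205918445
```

>>> drive_tool(rows=[{"tx": 0, "ty": 0, "tz": 0, "ax": 0, "ay": 0, "az": 0, "claw": 8.7}, {"tx": 0, "ty": 0, "tz": 0, "ax": 0, "ay": 0, "az": 0, "claw": 8.7}, {"tx": 0, "ty": 0, "tz": 0, "ax": 0, "ay": 0, "az": 0, "claw": 8.7}, {"tx": 0, "ty": 0, "tz": 0, "ax": 0, "ay": 0, "az": 0, "claw": 8.7}, {"tx": 0, "ty": 0, "tz": 0, "ax": 0, "ay": 0, "az": 0, "claw": 8.7}, {"tx": 0, "ty": 0, "tz": 0, "ax": 0, "ay": 0, "az": 0, "claw": 8.7}, {"tx": 0, "ty": 0, "tz": 0, "ax": 0, "ay": 0, "az": -0.12, "claw": 8.7}, {"tx": 0, "ty": 0, "tz": 0, "ax": 0, "ay": 0, "az": -0.12, "claw": 8.7}, {"tx": 0, "ty": 0, "tz": 0, "ax": 0, "ay": 0, "az": -0.12, "claw": 8.7}, {"tx": 0, "ty": 0, "tz": 0, "ax": 0, "ay": 0, "az": -0.12, "claw": 8.7}])

```text
time_s: 14.65
tcp_pos: [0.4717, 0.1716, 0.1046]
ee_rot: [[0.826, -0.462, 0.323], [-0.526, -0.838, 0.145], [0.203, -0.29, -0.935]]
wrist_force: [-0.6, 0.0, 0.1]
gripper_width: 0.987
gripper_force: 0.0
```

>>> drive_tool(rows=[{"tx": 0, "ty": 0, "tz": 0, "ax": 0, "ay": 0, "az": -0.12, "claw": 8.7}, {"tx": 0, "ty": 0, "tz": 0, "ax": 0, "ay": 0, "az": -0.12, "claw": 8.7}, {"tx": 0, "ty": 0, "tz": 0, "ax": 0, "ay": 0, "az": -0.12, "claw": 8.7}, {"tx": 0, "ty": 0, "tz": 0, "ax": 0, "ay": 0, "az": -0.12, "claw": 8.7}, {"tx": 0, "ty": 0, "tz": 0, "ax": 0, "ay": 0, "az": -0.12, "claw": 8.7}, {"tx": 0, "ty": 0, "tz": 0, "ax": 0, "ay": 0, "az": -0.12, "claw": 8.7}, {"tx": 0, "ty": 0, "tz": 0, "ax": 0, "ay": 0, "az": -0.12, "claw": 8.7}, {"tx": 0, "ty": 0, "tz": 0, "ax": 0, "ay": 0, "az": -0.12, "claw": 8.7}, {"tx": 0, "ty": 0, "tz": 0, "ax": 0, "ay": 0, "az": -0.13, "claw": 8.7}, {"tx": 0, "ty": 0, "tz": 0, "ax": 0, "ay": 0, "az": 0, "claw": 8.7}])

```text
time_s: 15.48
tcp_pos: [0.4717, 0.1716, 0.1047]
ee_rot: [[0.796, 0.512, 0.323], [0.492, -0.858, 0.145], [0.351, 0.043, -0.935]]
wrist_force: [-0.2, 0.6, -0.5]
gripper_width: 1.001
gripper_force: 0.0
```

```bash
python3 - <<'E' 2>/dev/null
from h import *
s=rep(1)
for i in range(6): capture('side');print(sense()['wrist_force'])
im,_=capture('wrist');save('w6.png',im)
im,_=capture('scene');save('sc1.png',im)
E
```

```text
t 15.4833 j [ 39.7   9.2 -50.7  28.6 -11.3  54.4] phi -17.65 tilt 8.607743417107692
knob centre in tool (mm; grasp z=-19) [ 1.759  0.285 -9.415] F tool [-0.0052 -0.6512  0.5248] F world [-0.168   0.6325 -0.5207] M [-0.4242  0.786   0.0411] w 1.0010689045403613 0.0
[ 0.2523 -0.5867  0.7708]
[-0.074  -0.8962 -0.2006]
[-0.5829  0.5509  0.8035]
[ 0.6657  0.0607 -0.1281]
[-0.5113  0.2004 -0.8674]
[-0.0809 -0.1834  0.1737]
```

View pics/w6.png

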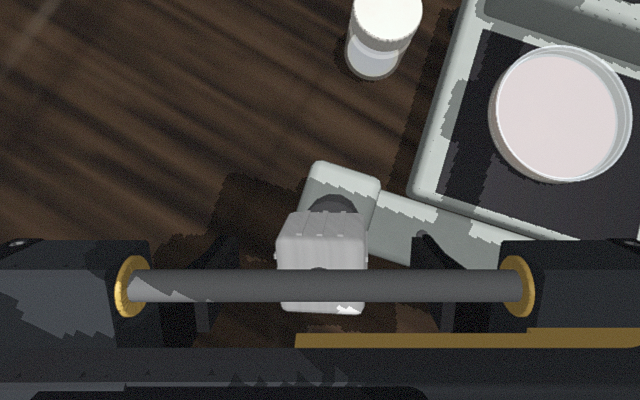

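The knob's edges are square to the fingers (centre about (322,275)), so it turned with the gripper. Closing again.

>>> drive_tool(rows=[{"tx": 0, "ty": 0, "tz": 0, "ax": 0, "ay": 0, "az": 0, "claw": 4.4}, {"tx": 0, "ty": 0, "tz": 0, "ax": 0, "ay": 0, "az": 0, "claw": 4.4}, {"tx": 0, "ty": 0, "tz": 0, "ax": 0, "ay": 0, "az": 0, "claw": 4.4}, {"tx": 0, "ty": 0, "tz": 0, "ax": 0, "ay": 0, "az": 0, "claw": 4.4}, {"tx": 0, "ty": 0, "tz": 0, "ax": 0, "ay": 0, "az": 0, "claw": 4.2}, {"tx": 0, "ty": 0, "tz": 0, "ax": 0, "ay": 0, "az": 0, "claw": 4.2}, {"tx": 0, "ty": 0, "tz": 0, "ax": 0, "ay": 0, "az": 0, "claw": 3.0}, {"tx": 0, "ty": 0, "tz": 0, "ax": 0, "ay": 0, "az": 0, "claw": 3.0}, {"tx": 0, "ty": 0, "tz": 0, "ax": 0, "ay": 0, "az": 0, "claw": 3.0}, {"tx": 0, "ty": 0, "tz": 0, "ax": 0, "ay": 0, "az": 0, "claw": 3.0}])

```text
time_s: 16.72
tcp_pos: [0.4716, 0.1722, 0.1048]
ee_rot: [[0.797, 0.511, 0.323], [0.491, -0.859, 0.147], [0.352, 0.042, -0.935]]
wrist_force: [-4.1, 2.6, 1.6]
gripper_width: 0.473
gripper_force: 28.8
```

```bash
cat >> h.py <<'E'
def avg(n=5):
    F=[]
    for i in range(n): capture('side');F.append(sense()['wrist_force'])
    F=np.mean(F,0);print('avg F',F,'axial',F@A)
E
python3 - <<'E' 2>/dev/null
from h import *
s=rep(1);avg()
E
```

```text
t 16.7167 j [ 39.7   9.2 -50.7  28.6 -11.3  54.3] phi -17.55 tilt 8.600060553387518
knob centre in tool (mm; grasp z=-19) [ 1.4655  0.7793 -9.316 ] F tool [-1.3846 -4.2467 -2.4621] F world [-4.0675  2.6058  1.6366] M [0.2546 1.615  0.377 ] w 0.4732730109391917 28.815405217465013
avg F [-4.3095  2.9537  1.8155] axial 3.263962401170741
```

>>> drive_tool(rows=[{"tx": 0, "ty": -0.08, "tz": 0, "ax": 0, "ay": 0, "az": 0, "claw": 3.0}, {"tx": 0, "ty": 0, "tz": 0, "ax": 0, "ay": 0, "az": 0, "claw": 3.0}])

```text
time_s: 17.13
tcp_pos: [0.4715, 0.1723, 0.1047]
ee_rot: [[0.798, 0.51, 0.323], [0.49, -0.859, 0.145], [0.351, 0.043, -0.935]]
wrist_force: [-0.8, 0.7, -0.6]
gripper_width: 0.473
gripper_force: 28.8
```

```bash
python3 - <<'E' 2>/dev/null
from h import *
avg()
E
```

```text
avg F [0.2919 0.6483 0.2582] axial 0.026265613555658637
```

>>> drive_tool(rows=[{"tx": 0, "ty": 0, "tz": 0, "ax": 0, "ay": 0, "az": 0.1, "claw": 3.0}, {"tx": 0, "ty": 0, "tz": 0, "ax": 0, "ay": 0, "az": 0.1, "claw": 3.0}, {"tx": 0, "ty": 0, "tz": 0, "ax": 0, "ay": 0, "az": 0, "claw": 3.0}, {"tx": 0, "ty": 0, "tz": 0, "ax": 0, "ay": 0, "az": 0, "claw": 3.0}])

```text
time_s: 17.72
tcp_pos: [0.4714, 0.1722, 0.1046]
ee_rot: [[0.882, 0.343, 0.323], [0.312, -0.939, 0.146], [0.353, -0.028, -0.935]]
wrist_force: [1.1, -0.0, -0.2]
gripper_width: 0.468
gripper_force: 28.7
```

```bash
python3 - <<'E' 2>/dev/null
from h import *
rep(1);avg()
E
```

```text
t 17.7167 j [ 39.7   9.2 -50.8  28.9 -11.3  42.6] phi -6.13 tilt 8.602626703291145
knob centre in tool (mm; grasp z=-19) [ 1.8819  0.5959 -9.4173] F tool [0.8496 0.4112 0.5602] F world [ 1.0713 -0.0398 -0.2353] M [-0.3272  0.4891 -0.0255] w 0.46750571892795817 28.686334152007475
avg F [ 1.5162 -0.1751 -0.6408] axial -1.2410854541376852
```

Total 1.2 rad, with no contact yet. Continuing in 0.2 rad steps.

>>> drive_tool(rows=[{"tx": 0, "ty": 0, "tz": 0, "ax": 0, "ay": 0, "az": 0.1, "claw": 3.0}, {"tx": 0, "ty": 0, "tz": 0, "ax": 0, "ay": 0, "az": 0.1, "claw": 3.0}, {"tx": 0, "ty": 0, "tz": 0, "ax": 0, "ay": 0, "az": 0, "claw": 3.0}, {"tx": 0, "ty": 0, "tz": 0, "ax": 0, "ay": 0, "az": 0, "claw": 3.0}])

```text
time_s: 18.3
tcp_pos: [0.4712, 0.1721, 0.1046]
ee_rot: [[0.933, 0.161, 0.323], [0.12, -0.982, 0.145], [0.34, -0.097, -0.935]]
wrist_force: [1.8, -0.2, -0.8]
gripper_width: 0.463
gripper_force: 29.1
```

```bash
python3 - <<'E' 2>/dev/null
from h import *
avg()
E
```

```text
avg F [ 1.3927 -0.8768 -0.4872] axial -0.9750985474358999
```

>>> drive_tool(rows=[{"tx": 0, "ty": 0, "tz": 0, "ax": 0, "ay": 0, "az": 0.1, "claw": 3.0}, {"tx": 0, "ty": 0, "tz": 0, "ax": 0, "ay": 0, "az": 0.1, "claw": 3.0}, {"tx": 0, "ty": 0, "tz": 0, "ax": 0, "ay": 0, "az": 0, "claw": 3.0}, {"tx": 0, "ty": 0, "tz": 0, "ax": 0, "ay": 0, "az": 0, "claw": 3.0}])

```text
time_s: 18.88
tcp_pos: [0.4711, 0.1721, 0.1045]
ee_rot: [[0.946, -0.027, 0.322], [-0.078, -0.986, 0.145], [0.314, -0.162, -0.935]]
wrist_force: [0.7, -1.8, -0.8]
gripper_width: 0.46
gripper_force: 29.7
```

```bash
python3 - <<'E' 2>/dev/null
from h import *
rep(1);avg()
E
```

```text
t 18.8833 j [ 39.7   9.2 -50.9  28.9 -11.3  19.7] phi 16.92 tilt 8.618741218198402
knob centre in tool (mm; grasp z=-19) [ 2.2397 -0.3757 -9.4346] F tool [0.5426 1.9216 0.6613] F world [ 0.6744 -1.8416 -0.7603] M [-0.6185  0.4865 -0.1274] w 0.45977616928180093 29.728248361498117
avg F [ 0.8449 -1.3635 -0.4478] axial -0.6384790061668055
```

>>> drive_tool(rows=[{"tx": 0, "ty": 0, "tz": 0, "ax": 0, "ay": 0, "az": 0.1, "claw": 3.0}, {"tx": 0, "ty": 0, "tz": 0, "ax": 0, "ay": 0, "az": 0.1, "claw": 3.0}, {"tx": 0, "ty": 0, "tz": 0, "ax": 0, "ay": 0, "az": 0, "claw": 3.0}, {"tx": 0, "ty": 0, "tz": 0, "ax": 0, "ay": 0, "az": 0, "claw": 3.0}])

```text
time_s: 19.47
tcp_pos: [0.4711, 0.1721, 0.1045]
ee_rot: [[0.922, -0.214, 0.322], [-0.272, -0.951, 0.145], [0.276, -0.222, -0.935]]
wrist_force: [0.3, -1.3, -0.4]
gripper_width: 0.456
gripper_force: 30.0
```

```bash
python3 - <<'E' 2>/dev/null
from h import *
avg()
E
```

```text
avg F [ 0.9861 -2.062  -1.6242] axial -1.6683483468421012
```

>>> drive_tool(rows=[{"tx": 0, "ty": 0, "tz": 0, "ax": 0, "ay": 0, "az": 0.1, "claw": 3.0}, {"tx": 0, "ty": 0, "tz": 0, "ax": 0, "ay": 0, "az": 0.1, "claw": 3.0}, {"tx": 0, "ty": 0, "tz": 0, "ax": 0, "ay": 0, "az": 0, "claw": 3.0}, {"tx": 0, "ty": 0, "tz": 0, "ax": 0, "ay": 0, "az": 0, "claw": 3.0}])

```text
time_s: 20.05
tcp_pos: [0.4713, 0.1724, 0.1047]
ee_rot: [[0.861, -0.393, 0.323], [-0.456, -0.878, 0.146], [0.226, -0.273, -0.935]]
wrist_force: [1.5, -1.9, -1.8]
gripper_width: 0.456
gripper_force: 30.0
```

```bash
python3 - <<'E' 2>/dev/null
from h import *
rep(1);avg()
E
```

```text
t 20.05 j [ 39.7   9.2 -50.8  28.9 -11.2  -3.2] phi 40.09 tilt 8.60219663791149
knob centre in tool (mm; grasp z=-19) [ 1.8436 -0.8288 -9.3961] F tool [1.8039 1.5664 1.869 ] F world [ 1.5409 -1.9245 -1.7672] M [-0.3994  0.2573  0.0583] w 0.4560310793406489 29.99968682852341
avg F [ 1.2971 -2.8477 -2.2923] axial -2.3178244097635465
```

>>> drive_tool(rows=[{"tx": 0, "ty": 0, "tz": 0, "ax": 0, "ay": 0, "az": 0.1, "claw": 3.0}, {"tx": 0, "ty": 0, "tz": 0, "ax": 0, "ay": 0, "az": 0.1, "claw": 3.0}, {"tx": 0, "ty": 0, "tz": 0, "ax": 0, "ay": 0, "az": 0, "claw": 3.0}, {"tx": 0, "ty": 0, "tz": 0, "ax": 0, "ay": 0, "az": 0, "claw": 3.0}])

```text
time_s: 20.63
tcp_pos: [0.4714, 0.1723, 0.1049]
ee_rot: [[0.766, -0.556, 0.323], [-0.621, -0.77, 0.146], [0.168, -0.312, -0.935]]
wrist_force: [0.9, -3.4, -1.0]
gripper_width: 0.46
gripper_force: 30.0
```

```bash
python3 - <<'E' 2>/dev/null
from h import *
avg()
E
```

```text
avg F [ 1.0841 -4.2528 -0.8288] axial -0.7803353235458824
```

>>> drive_tool(rows=[{"tx": 0, "ty": 0, "tz": 0, "ax": 0, "ay": 0, "az": 0.1, "claw": 3.0}, {"tx": 0, "ty": 0, "tz": 0, "ax": 0, "ay": 0, "az": 0.1, "claw": 3.0}, {"tx": 0, "ty": 0, "tz": 0, "ax": 0, "ay": 0, "az": 0, "claw": 3.0}, {"tx": 0, "ty": 0, "tz": 0, "ax": 0, "ay": 0, "az": 0, "claw": 3.0}])

```text
time_s: 21.22
tcp_pos: [0.4715, 0.1723, 0.105]
ee_rot: [[0.638, -0.699, 0.323], [-0.763, -0.63, 0.146], [0.102, -0.34, -0.935]]
wrist_force: [1.1, -5.2, 0.1]
gripper_width: 0.46
gripper_force: 30.4
```

```bash
python3 - <<'E' 2>/dev/null
from h import *
rep(1);avg()
E
```

```text
t 21.2167 j [ 39.7   9.2 -50.8  28.9 -11.3 -26.2] phi 63.29 tilt 8.576493655771014
knob centre in tool (mm; grasp z=-19) [ 1.1569 -1.2933 -9.1567] F tool [ 4.7101  2.5074 -0.4709] F world [ 1.103  -5.2414  0.0685] M [-0.9105 -0.4287 -0.255 ] w 0.4601324105307321 30.442926824744063
avg F [ 0.7425 -5.1948  1.0122] axial 1.1005106018125275
```

>>> drive_tool(rows=[{"tx": 0.08, "ty": 0.04, "tz": 0, "ax": 0, "ay": 0, "az": 0, "claw": 3.0}, {"tx": 0, "ty": 0, "tz": 0, "ax": 0, "ay": 0, "az": 0, "claw": 3.0}, {"tx": 0, "ty": 0, "tz": 0, "ax": 0, "ay": 0, "az": 0, "claw": 3.0}])

```text
time_s: 21.72
tcp_pos: [0.4716, 0.1721, 0.105]
ee_rot: [[0.639, -0.698, 0.323], [-0.763, -0.63, 0.147], [0.101, -0.341, -0.935]]
wrist_force: [-3.6, -0.8, 3.2]
gripper_width: 0.466
gripper_force: 30.5
```

```bash
python3 - <<'E' 2>/dev/null
from h import *
avg(8)
E
```

```text
avg F [-5.1412 -0.6959  4.3911] axial 6.302573371245425
```

>>> drive_tool(rows=[{"tx": 0, "ty": 0, "tz": 0, "ax": 0, "ay": 0, "az": 0.1, "claw": 3.0}, {"tx": 0, "ty": 0, "tz": 0, "ax": 0, "ay": 0, "az": 0, "claw": 3.0}, {"tx": 0, "ty": 0, "tz": 0, "ax": 0, "ay": 0, "az": 0, "claw": 3.0}])

```text
time_s: 22.37
tcp_pos: [0.4718, 0.172, 0.105]
ee_rot: [[0.567, -0.757, 0.324], [-0.821, -0.552, 0.147], [0.067, -0.349, -0.935]]
wrist_force: [-4.7, -0.9, 4.5]
gripper_width: 0.468
gripper_force: 30.7
```

```bash
python3 - <<'E' 2>/dev/null
from h import *
rep(1);avg(8)
E
```

```text
t 22.3667 j [ 39.7   9.2 -50.8  28.7 -11.2 -31.6] phi 68.93 tilt 8.574123718220983
knob centre in tool (mm; grasp z=-19) [ 0.6362 -1.3491 -9.1924] F tool [-1.5939  2.5041 -5.8723] F world [-4.7008 -0.9356  4.508 ] M [0.5649 0.7159 0.4237] w 0.467570601962675 30.694925865973346
avg F [-5.2583 -0.2249  5.0734] axial 6.909047052063189
```

>>> drive_tool(rows=[{"tx": 0, "ty": 0, "tz": 0, "ax": 0, "ay": 0, "az": 0, "claw": 8.7}, {"tx": 0, "ty": 0, "tz": 0, "ax": 0, "ay": 0, "az": 0, "claw": 8.7}, {"tx": 0, "ty": 0, "tz": 0, "ax": 0, "ay": 0, "az": 0, "claw": 8.7}, {"tx": 0, "ty": 0, "tz": 0, "ax": 0, "ay": 0, "az": 0, "claw": 8.7}, {"tx": 0, "ty": 0, "tz": 0, "ax": 0, "ay": 0, "az": 0, "claw": 8.7}, {"tx": 0, "ty": 0, "tz": 0, "ax": 0, "ay": 0, "az": 0, "claw": 8.7}, {"tx": 0, "ty": 0, "tz": 0, "ax": 0, "ay": 0, "az": -0.12, "claw": 8.7}, {"tx": 0, "ty": 0, "tz": 0, "ax": 0, "ay": 0, "az": -0.12, "claw": 8.7}, {"tx": 0, "ty": 0, "tz": 0, "ax": 0, "ay": 0, "az": -0.12, "claw": 8.7}, {"tx": 0, "ty": 0, "tz": 0, "ax": 0, "ay": 0, "az": -0.12, "claw": 8.7}])

```text
time_s: 23.6
tcp_pos: [0.4714, 0.1713, 0.1044]
ee_rot: [[0.854, -0.408, 0.322], [-0.47, -0.87, 0.145], [0.222, -0.276, -0.935]]
wrist_force: [0.5, -0.1, 0.4]
gripper_width: 0.991
gripper_force: 0.0
```

>>> drive_tool(rows=[{"tx": 0, "ty": 0, "tz": 0, "ax": 0, "ay": 0, "az": -0.12, "claw": 8.7}, {"tx": 0, "ty": 0, "tz": 0, "ax": 0, "ay": 0, "az": -0.12, "claw": 8.7}, {"tx": 0, "ty": 0, "tz": 0, "ax": 0, "ay": 0, "az": -0.12, "claw": 8.7}, {"tx": 0, "ty": 0, "tz": 0, "ax": 0, "ay": 0, "az": -0.12, "claw": 8.7}, {"tx": 0, "ty": 0, "tz": 0, "ax": 0, "ay": 0, "az": -0.12, "claw": 8.7}, {"tx": 0, "ty": 0, "tz": 0, "ax": 0, "ay": 0, "az": -0.12, "claw": 8.7}, {"tx": 0, "ty": 0, "tz": 0, "ax": 0, "ay": 0, "az": -0.12, "claw": 8.7}, {"tx": 0, "ty": 0, "tz": 0, "ax": 0, "ay": 0, "az": -0.12, "claw": 8.7}, {"tx": 0, "ty": 0, "tz": 0, "ax": 0, "ay": 0, "az": -0.13, "claw": 8.7}, {"tx": 0, "ty": 0, "tz": 0, "ax": 0, "ay": 0, "az": 0, "claw": 6}])

```text
time_s: 24.43
tcp_pos: [0.4714, 0.1713, 0.1045]
ee_rot: [[0.762, 0.562, 0.323], [0.547, -0.824, 0.145], [0.347, 0.066, -0.935]]
wrist_force: [0.1, -0.4, 0.0]
gripper_width: 0.979
gripper_force: 0.0
```

```bash
python3 - <<'E' 2>/dev/null
from h import *
s=rep(1);avg(4)
im,d=capture('wrist');P=camera_params('wrist');K=np.array(P['intrinsics']);T=np.linalg.inv(P['tool_from_camera']);R=np.array(s['ee_rot'])
# right knob and left housing depth check: stand still where it was (hole-free: compare beam points)
for X in ([-.085,0,.075],[-.085,.06,.075]):
    w=c0+Rs@np.array(X);c=T@np.append(R.T@(w-np.array(s['tcp_pos'])),1);q=K@c[:3];print(q[:2]/q[2])
im,_=capture('scene');a=cv2.imread('pics/scene0.png').astype(float);b=im[:,:,::-1].astype(float)
# stand shift: phase correlation on the rear part of the stand and deck
for y,x,h,w in((200,265,70,80),(245,255,40,30),(205,325,28,22)):
    f=lambda i:np.float32(cv2.cvtColor(i.astype(np.uint8),cv2.COLOR_BGR2GRAY)[y:y+h,x:x+w])
    print(cv2.phaseCorrelate(f(a),f(b)))
E
```

```text
t 24.4333 j [ 39.7   9.2 -50.8  28.7 -11.3  58. ] phi -21.36 tilt 8.616567673383495
knob centre in tool (mm; grasp z=-19) [ 2.1767  0.2869 -9.4734] F tool [-0.1062  0.3802 -0.0554] F world [ 0.1149 -0.3796  0.0399] M [-0.3869  0.7778  0.0101] w 0.9787144332191463 0.0
avg F [ 0.2178 -0.3315 -0.0294] axial -0.09078915836293845
[529.7516 289.7129]
[439.2849 253.8673]
((-0.1104124221570899, 0.013487910177971685), 0.6765396381417911)
((0.08239233839978688, 0.054516765127452516), 1.005311399300893)
((0.09351001147166826, -0.05116701625192199), 0.823441653781467)
```

>>> drive_tool(rows=[{"tx": 0.04, "ty": -0.07, "tz": 0, "ax": 0, "ay": 0, "az": 0, "claw": 4.4}, {"tx": 0, "ty": 0, "tz": 0, "ax": 0, "ay": 0, "az": 0, "claw": 4.4}, {"tx": 0, "ty": 0, "tz": 0, "ax": 0, "ay": 0, "az": 0, "claw": 4.4}, {"tx": 0, "ty": 0, "tz": 0, "ax": 0, "ay": 0, "az": 0, "claw": 4.4}, {"tx": 0, "ty": 0, "tz": 0, "ax": 0, "ay": 0, "az": 0, "claw": 4.4}, {"tx": 0, "ty": 0, "tz": 0, "ax": 0, "ay": 0, "az": 0, "claw": 4.2}, {"tx": 0, "ty": 0, "tz": 0, "ax": 0, "ay": 0, "az": 0, "claw": 3.0}, {"tx": 0, "ty": 0, "tz": 0, "ax": 0, "ay": 0, "az": 0, "claw": 3.0}, {"tx": 0, "ty": 0, "tz": 0, "ax": 0, "ay": 0, "az": 0, "claw": 3.0}, {"tx": 0, "ty": 0, "tz": 0, "ax": 0, "ay": 0, "az": 0, "claw": 3.0}])

```text
time_s: 25.57
tcp_pos: [0.4715, 0.1719, 0.1047]
ee_rot: [[0.763, 0.56, 0.323], [0.545, -0.826, 0.145], [0.348, 0.065, -0.935]]
wrist_force: [3.6, -3.5, -0.0]
gripper_width: 0.48
gripper_force: 28.8
```

```bash
python3 - <<'E' 2>/dev/null
from h import *
s=rep(1);avg(5)
E
```

```text
t 25.5667 j [ 39.7   9.2 -50.8  28.8 -11.3  57.7] phi -21.21 tilt 8.599409260386839
knob centre in tool (mm; grasp z=-19) [ 1.6827  0.7246 -9.368 ] F tool [0.8525 4.9049 0.6671] F world [ 3.6127 -3.4897 -0.0075] M [-1.2976 -0.2278 -0.3928] w 0.47999440205886723 28.751362203620374
avg F [ 4.1641 -2.8609 -0.5625] axial -2.100899249165565
```

>>> drive_tool(rows=[{"tx": 0, "ty": 0, "tz": 0, "ax": 0, "ay": 0, "az": 0.1, "claw": 3.0}, {"tx": 0, "ty": 0, "tz": 0, "ax": 0, "ay": 0, "az": 0.1, "claw": 3.0}, {"tx": 0, "ty": 0, "tz": 0, "ax": 0, "ay": 0, "az": 0, "claw": 3.0}, {"tx": 0, "ty": 0, "tz": 0, "ax": 0, "ay": 0, "az": 0, "claw": 3.0}])

```text
time_s: 26.15
tcp_pos: [0.4716, 0.1718, 0.1048]
ee_rot: [[0.859, 0.396, 0.323], [0.369, -0.918, 0.145], [0.354, -0.005, -0.935]]
wrist_force: [4.3, -3.4, -0.4]
gripper_width: 0.468
gripper_force: 28.8
```

```bash
python3 - <<'E' 2>/dev/null
from h import *
s=rep(1);avg(5)
E
```

```text
t 26.15 j [ 39.7   9.2 -50.8  28.8 -11.3  46.2] phi -9.69 tilt 8.591258531052056
knob centre in tool (mm; grasp z=-19) [ 1.7086  0.25   -9.3241] F tool [2.289  4.8032 1.2762] F world [ 4.2834 -3.3799 -0.4096] M [-1.5691 -0.5967 -0.6474] w 0.46759984454136455 28.826243681833148
avg F [ 5.0773 -3.7729 -0.4501] axial -2.323515069138932
```

>>> drive_tool(rows=[{"tx": 0, "ty": 0.08, "tz": 0, "ax": 0, "ay": 0, "az": 0, "claw": 3.0}, {"tx": 0, "ty": 0, "tz": 0, "ax": 0, "ay": 0, "az": 0, "claw": 3.0}, {"tx": 0, "ty": 0, "tz": 0, "ax": 0, "ay": 0, "az": 0, "claw": 3.0}])

```text
time_s: 26.65
tcp_pos: [0.4718, 0.1717, 0.1048]
ee_rot: [[0.859, 0.398, 0.323], [0.37, -0.917, 0.146], [0.354, -0.006, -0.935]]
wrist_force: [1.4, -1.5, 0.7]
gripper_width: 0.475
gripper_force: 28.9
```

```bash
python3 - <<'E' 2>/dev/null
from h import *
s=rep(1);avg(5)
E
```

```text
t 26.65 j [ 39.7   9.2 -50.7  28.6 -11.3  46.6] phi -9.76 tilt 8.599103623472375
knob centre in tool (mm; grasp z=-19) [ 1.6502  0.1037 -9.3164] F tool [ 0.9018  1.8832 -0.4263] F world [ 1.3861 -1.4561  0.7072] M [-0.7081  0.3467 -0.1581] w 0.4746585552462259 28.865666943602264
avg F [ 0.6899 -0.8247  0.8649] axial 0.5348066572351562
```

>>> drive_tool(rows=[{"tx": 0, "ty": 0, "tz": 0, "ax": 0, "ay": 0, "az": 0.1, "claw": 3.0}, {"tx": 0, "ty": 0, "tz": 0, "ax": 0, "ay": 0, "az": 0.1, "claw": 3.0}, {"tx": 0, "ty": 0, "tz": 0, "ax": 0, "ay": 0, "az": 0, "claw": 3.0}, {"tx": 0, "ty": 0, "tz": 0, "ax": 0, "ay": 0, "az": 0, "claw": 3.0}])

```text
time_s: 27.23
tcp_pos: [0.4719, 0.1717, 0.1049]
ee_rot: [[0.92, 0.222, 0.323], [0.183, -0.972, 0.146], [0.347, -0.075, -0.935]]
wrist_force: [-0.0, -1.4, 2.2]
gripper_width: 0.469
gripper_force: 28.9
```

```bash
python3 - <<'E' 2>/dev/null
from h import *
s=rep(1);avg(5)
E
```

```text
t 27.2333 j [ 39.7   9.2 -50.7  28.6 -11.3  35.3] phi 1.62 tilt 8.58532218397932
knob centre in tool (mm; grasp z=-19) [ 1.4767 -0.3052 -9.236 ] F tool [ 0.4841  1.1501 -2.2368] F world [-0.0227 -1.3564  2.1725] M [-0.5518  0.4251 -0.1462] w 0.4685025414681321 28.934148857952096
avg F [ 0.0432 -1.0918  2.8703] axial 2.629392734073003
```

>>> drive_tool(rows=[{"tx": 0, "ty": 0, "tz": 0, "ax": 0, "ay": 0, "az": 0, "claw": 5}, {"tx": 0, "ty": 0, "tz": 0, "ax": 0, "ay": 0, "az": 0, "claw": 5}, {"tx": 0, "ty": 0, "tz": 0, "ax": 0, "ay": 0, "az": 0, "claw": 5}, {"tx": 0, "ty": 0, "tz": 0, "ax": 0, "ay": 0, "az": 0, "claw": 3}, {"tx": 0, "ty": 0, "tz": 0, "ax": 0, "ay": 0, "az": 0, "claw": 3}, {"tx": 0, "ty": 0, "tz": 0, "ax": 0, "ay": 0, "az": 0, "claw": 3}, {"tx": 0, "ty": 0, "tz": 0, "ax": 0, "ay": 0, "az": 0, "claw": 3}, {"tx": 0, "ty": 0, "tz": 0, "ax": 0, "ay": 0, "az": 0, "claw": 3}])

```text
time_s: 28.15
tcp_pos: [0.4716, 0.1715, 0.1045]
ee_rot: [[0.921, 0.22, 0.322], [0.181, -0.973, 0.145], [0.346, -0.075, -0.935]]
wrist_force: [-1.8, 1.6, 0.0]
gripper_width: 0.468
gripper_force: 29.4
```

```bash
python3 - <<'E' 2>/dev/null
from h import *
s=rep(1);avg(5)
E
```

```text
t 28.15 j [ 39.7   9.2 -50.7  28.6 -11.3  35.1] phi 1.73 tilt 8.623559488373198
knob centre in tool (mm; grasp z=-19) [ 1.9531 -0.4767 -9.5065] F tool [-1.3324 -1.9806 -0.3481] F world [-1.7739  1.6347  0.0146] M [-0.3816  0.985   0.0815] w 0.4684078002050535 29.419878396385286
avg F [-1.182   1.0916 -0.9669] axial -0.4277633101082968
```

>>> drive_tool(rows=[{"tx": 0, "ty": 0, "tz": 0, "ax": 0, "ay": 0, "az": -0.1, "claw": 3.0}, {"tx": 0, "ty": 0, "tz": 0, "ax": 0, "ay": 0, "az": -0.1, "claw": 3.0}, {"tx": 0, "ty": 0, "tz": 0, "ax": 0, "ay": 0, "az": 0, "claw": 3.0}, {"tx": 0, "ty": 0, "tz": 0, "ax": 0, "ay": 0, "az": 0, "claw": 3.0}])

```text
time_s: 28.73
tcp_pos: [0.4715, 0.1713, 0.1043]
ee_rot: [[0.86, 0.396, 0.322], [0.368, -0.918, 0.145], [0.353, -0.006, -0.936]]
wrist_force: [-0.7, 2.6, -3.5]
gripper_width: 0.469
gripper_force: 30.6
```

```bash
python3 - <<'E' 2>/dev/null
from h import *
s=rep(1);avg(5)
E
```

```text
t 28.7333 j [ 39.7   9.3 -50.7  28.6 -11.4  46.4] phi -9.63 tilt 8.638611073518852
knob centre in tool (mm; grasp z=-19) [ 2.1763 -0.222  -9.6357] F tool [-0.9063 -2.6186  3.4641] F world [-0.6997  2.5723 -3.5458] M [-0.7355  0.9057 -0.2304] w 0.46906967879643763 30.629398944438435
avg F [-0.2052  2.766  -3.7741] axial -3.529451803006832
```

>>> drive_tool(rows=[{"tx": 0, "ty": 0, "tz": 0, "ax": 0, "ay": 0, "az": -0.1, "claw": 3.0}, {"tx": 0, "ty": 0, "tz": 0, "ax": 0, "ay": 0, "az": -0.1, "claw": 3.0}, {"tx": 0, "ty": 0, "tz": 0, "ax": 0, "ay": 0, "az": 0, "claw": 3.0}, {"tx": 0, "ty": 0, "tz": 0, "ax": 0, "ay": 0, "az": 0, "claw": 3.0}])

```text
time_s: 29.32
tcp_pos: [0.4716, 0.1711, 0.1046]
ee_rot: [[0.765, 0.558, 0.322], [0.543, -0.827, 0.145], [0.347, 0.064, -0.935]]
wrist_force: [-0.3, 1.8, -3.2]
gripper_width: 0.47
gripper_force: 31.5
```

```bash
python3 - <<'E' 2>/dev/null
from h import *
s=rep(1);avg(5)
E
```

```text
t 29.3167 j [ 39.7   9.2 -50.7  28.6 -11.4  57.9] phi -21.06 tilt 8.615905489594141
knob centre in tool (mm; grasp z=-19) [ 2.0988 -0.0093 -9.4234] F tool [-0.311  -1.8901  3.1341] F world [-0.282   1.8484 -3.1616] M [-1.3408  0.3889 -0.449 ] w 0.4697148602731981 31.453351601958275
avg F [ 0.4983  0.9828 -4.1573] axial -4.00210173199254
```

```bash
python3 - <<'E'
import numpy as np
pts=np.array([[-85,0],[105,70],[105,-70],[-85,130],[-85,-130]],float)
G=np.c_[np.ones(5),pts]
for kr in(9.3,14):
  for ks in(5,8,12,20,60):
    k=np.array([14,kr,kr,ks,ks])
    def loads(s): # increments: foot force = k*(ext - G u)
        act=np.array([1,1,1,s[0]!=None,s[1]!=None],bool);e=np.array([0,0,0,s[0] or 0,s[1] or 0]);
        Ga=G[act];ka=k[act];u=np.linalg.solve(Ga.T@(ka[:,None]*Ga),Ga.T@(ka*e[act]));f=np.zeros(5);f[act]=ka*(e[act]-Ga@u);return f,G@u
    r=1.91
    f2,_=loads((r,r));f1,w=loads((None,r))
    print(kr,ks,'sym load/rad',f2[3],'front',f2[0],'single R',f1[4],'left end moves mm',w[3],'rad',w[3]/r, 'cross: load L per rad L',loads((r,0))[0][3:])
E
```

```text
9.3 5 sym load/rad 5.570833333333333 front -11.141666666666667 single R 4.180733944954128 left end moves mm -0.47660550458715506 rad -0.24953167779432203 cross: load L per rad L [4.45833702 1.11249632]
9.3 8 sym load/rad 7.1306666666666665 front -14.261333333333333 single R 5.001864808562605 left end moves mm -0.5702147834207317 rad -0.29854177142446686 cross: load L per rad L [5.49128786 1.63937881]
9.3 12 sym load/rad 8.444210526315793 front -16.88842105263157 single R 5.614494436381227 left end moves mm -0.6400548298661505 rad -0.33510724076761805 cross: load L per rad L [6.32474326 2.11946726]
9.3 20 sym load/rad 9.903703703703698 front -19.80740740740741 single R 6.224385883362542 left end moves mm -0.7095827224943686 rad -0.37150927879286316 cross: load L per rad L [7.22102567 2.68267804]
9.3 60 sym load/rad 11.973134328358203 front -23.94626865671642 single R 6.982927514140149 left end moves mm -0.7960568013157365 rad -0.41678366561033325 cross: load L per rad L [8.45092629 3.52220804]
14 5 sym load/rad 5.570833333333334 front -11.141666666666666 single R 4.840265977096417 lef
[... 210 characters left out ...]
s mm -0.3092588369441271 rad -0.16191562143671576 cross: load L per rad L [6.13699182 0.99367484]
14 12 sym load/rad 8.444210526315782 front -16.888421052631585 single R 6.871993006993005 left end moves mm -0.35562062937062916 rad -0.1861888111888111 cross: load L per rad L [7.11877439 1.32543614]
14 20 sym load/rad 9.903703703703712 front -19.8074074074074 single R 7.808462455303933 left end moves mm -0.40408224076281213 rad -0.21156138259833096 cross: load L per rad L [8.17433095 1.72937276]
14 60 sym load/rad 11.973134328358203 front -23.94626865671642 single R 9.040432382704683 left end moves mm -0.46783578656853714 rad -0.24494020239190428 cross: load L per rad L [9.61743729 2.35569704]
```

>>> drive_tool(rows=[{"tx": 0, "ty": 0, "tz": 0, "ax": 0, "ay": 0, "az": 0.1, "claw": 3.0}, {"tx": 0, "ty": 0, "tz": 0, "ax": 0, "ay": 0, "az": 0.1, "claw": 3.0}, {"tx": 0, "ty": 0, "tz": 0, "ax": 0, "ay": 0, "az": 0, "claw": 3.0}, {"tx": 0, "ty": 0, "tz": 0, "ax": 0, "ay": 0, "az": 0, "claw": 3.0}])

```text
time_s: 29.9
tcp_pos: [0.4715, 0.1714, 0.1044]
ee_rot: [[0.858, 0.399, 0.322], [0.372, -0.917, 0.146], [0.354, -0.005, -0.935]]
wrist_force: [0.3, 0.8, -4.7]
gripper_width: 0.469
gripper_force: 30.2
```

```bash
python3 - <<'E' 2>/dev/null
from h import *
s=rep(1);avg(5)
E
```

```text
t 29.9 j [ 39.7   9.2 -50.8  28.5 -11.3  46.7] phi -9.86 tilt 8.628218563637834
knob centre in tool (mm; grasp z=-19) [ 2.1227 -0.1426 -9.5338] F tool [-1.1449 -0.6222  4.6392] F world [ 0.2645  0.8199 -4.7411] M [-0.8966  0.9467 -0.2908] w 0.4694586320312742 30.172346339095384
avg F [ 0.1917  1.2736 -5.0436] axial -4.674958834470599
```

>>> drive_tool(rows=[{"tx": 0, "ty": 0, "tz": 0, "ax": 0, "ay": 0, "az": 0.1, "claw": 3.0}, {"tx": 0, "ty": 0, "tz": 0, "ax": 0, "ay": 0, "az": 0.1, "claw": 3.0}, {"tx": 0, "ty": 0, "tz": 0, "ax": 0, "ay": 0, "az": 0.1, "claw": 3.0}, {"tx": 0, "ty": 0, "tz": 0, "ax": 0, "ay": 0, "az": 0, "claw": 3.0}, {"tx": 0, "ty": 0, "tz": 0, "ax": 0, "ay": 0, "az": 0, "claw": 3.0}])

```text
time_s: 30.57
tcp_pos: [0.4717, 0.1715, 0.1048]
ee_rot: [[0.938, 0.129, 0.323], [0.085, -0.986, 0.146], [0.337, -0.109, -0.935]]
wrist_force: [-1.7, -0.2, -3.5]
gripper_width: 0.465
gripper_force: 29.3
```

```bash
python3 - <<'E' 2>/dev/null
from h import *
s=rep(1);avg(5)
E
```

```text
t 30.5667 j [ 39.7   9.2 -50.7  28.6 -11.3  29.6] phi 7.37 tilt 8.597286289120595
knob centre in tool (mm; grasp z=-19) [ 1.7007 -0.6188 -9.2452] F tool [-2.7531  0.3965  2.6735] F world [-1.6665 -0.2349 -3.4716] M [-0.5677  1.4431  0.0671] w 0.4652440359618911 29.345203265547752
avg F [-2.5786 -0.0899 -1.4566] axial -0.09683322278332543
```

>>> drive_tool(rows=[{"tx": 0, "ty": 0, "tz": 0, "ax": 0, "ay": 0, "az": 0.1, "claw": 3.0}, {"tx": 0, "ty": 0, "tz": 0, "ax": 0, "ay": 0, "az": 0.1, "claw": 3.0}, {"tx": 0, "ty": 0, "tz": 0, "ax": 0, "ay": 0, "az": 0.05, "claw": 3.0}, {"tx": 0, "ty": 0, "tz": 0, "ax": 0, "ay": 0, "az": 0, "claw": 3.0}, {"tx": 0, "ty": 0, "tz": 0, "ax": 0, "ay": 0, "az": 0, "claw": 3.0}])

```text
time_s: 31.23
tcp_pos: [0.472, 0.1716, 0.105]
ee_rot: [[0.94, -0.108, 0.323], [-0.162, -0.976, 0.146], [0.3, -0.19, -0.935]]
wrist_force: [-0.9, -1.1, -0.4]
gripper_width: 0.457
gripper_force: 30.0
```

```bash
python3 - <<'E' 2>/dev/null
from h import *
s=rep(1);avg(5)
E
```

```text
t 31.2333 j [ 39.7   9.2 -50.7  28.6 -11.3  15.2] phi 21.91 tilt 8.580152209863396
knob centre in tool (mm; grasp z=-19) [ 1.201 -0.811 -9.225] F tool [-0.789   1.2637 -0.0792] F world [-0.9038 -1.1166 -0.4025] M [-0.3894  1.186   0.0693] w 0.4566018490329379 29.998571053147316
avg F [-1.0906 -1.6418 -0.3109] axial 0.39716399829099625
```

>>> drive_tool(rows=[{"tx": 0, "ty": 0, "tz": 0, "ax": 0, "ay": 0, "az": 0, "claw": 5}, {"tx": 0, "ty": 0, "tz": 0, "ax": 0, "ay": 0, "az": 0, "claw": 6}, {"tx": 0, "ty": 0, "tz": 0, "ax": 0, "ay": 0, "az": 0, "claw": 8.7}, {"tx": 0, "ty": 0, "tz": 0, "ax": 0, "ay": 0, "az": 0, "claw": 8.7}, {"tx": 0, "ty": 0, "tz": 0, "ax": 0, "ay": 0, "az": 0, "claw": 8.7}, {"tx": 0, "ty": 0, "tz": 0, "ax": 0, "ay": 0, "az": 0, "claw": 8.7}, {"tx": -0.2, "ty": 0, "tz": -2, "ax": 0, "ay": 0, "az": 0, "claw": 8.7}, {"tx": -0.3, "ty": 0, "tz": -3, "ax": 0, "ay": 0, "az": 0, "claw": 8.7}, {"tx": -0.3, "ty": 0, "tz": -3, "ax": 0, "ay": 0, "az": 0, "claw": 8.7}, {"tx": 0, "ty": 0, "tz": -1, "ax": 0, "ay": 0, "az": 0, "claw": 8.7}])

```text
time_s: 32.32
tcp_pos: [0.4354, 0.1608, 0.1903]
ee_rot: [[0.939, -0.108, 0.327], [-0.164, -0.975, 0.15], [0.302, -0.195, -0.933]]
wrist_force: [0.6, 0.4, -0.2]
gripper_width: 0.99
gripper_force: 0.0
```

```bash
python3 - <<'E' 2>/dev/null
from k import *
s=rep(-1)
# right knob phi now 115.25 -> mod 90: 25.25
q=np.array(s['joints'])[:5]
for h in(.06,.02,-.019): q,a,b=ik(knob[-1]+h*A,-A,q);print(h,q,a,b)
plan(knob[-1]+.06*A,tool(115.25-90),20)
E
```

```text
t 32.3167 j [ 44.8  -2.5 -43.8  14.5 -29.5  25.7] phi 21.99 tilt 8.42897817381192
knob centre in tool (mm; grasp z=-19) [101.7044 245.0164  65.3339] F tool [ 0.4633 -0.3772  0.4181] F world [ 0.6123  0.3544 -0.1765] M [-0.3253  0.7461 -0.0314] w 0.9900242526698331 0.0
0.06 [  5.5573   3.6154 -36.052   -8.9748 -22.7815] 2.8706900980493428e-11 0.0
0.02 [  5.7769   8.5867 -36.1147 -11.0588 -17.7951] 2.694666111287189e-10 0.0
-0.019 [  5.8304  13.5892 -35.2651 -14.1878 -13.733 ] 9.174897198457961e-12 0.0
turn/row deg 0.4502646957522707 mm/row 13.050490178535782 rv [-0.0008  0.0073  0.0028]
[0.5, 1.2, 0.0] [0.5, 1.2, 0.0] [0.5, 1.2, 0.0] [0.5, 1.2, 0.0] [0.5, 1.2, 0.0] [0.5, 1.2, 0.1] [0.5, 1.2, 0.1] [0.5, 1.2, 0.1] [0.5, 1.2, 0.1] [0.5, 1.2, 0.1] [0.5, 1.2, 0.1] [0.5, 1.2, 0.1] [0.5, 1.2, 0.1] [0.5, 1.2, 0.1] [0.5, 1.2, 0.1] [0.5, 1.2, 0.1] [0.5, 1.2, 0.1] [0.5, 1.2, 0.1] [0.5, 1.2, 0.1] [0.5, 1.2, 0.1]
```

>>> drive_tool(rows=[{"tx": 1, "ty": 2.4, "tz": 0, "ax": -0.002, "ay": 0.015, "az": 0.006, "claw": 8.7}, {"tx": 1, "ty": 2.4, "tz": 0, "ax": -0.002, "ay": 0.015, "az": 0.006, "claw": 8.7}, {"tx": 1, "ty": 2.4, "tz": 0, "ax": -0.002, "ay": 0.015, "az": 0.006, "claw": 8.7}, {"tx": 1, "ty": 2.4, "tz": 0.1, "ax": -0.002, "ay": 0.015, "az": 0.006, "claw": 8.7}, {"tx": 1, "ty": 2.4, "tz": 0.1, "ax": -0.002, "ay": 0.015, "az": 0.006, "claw": 8.7}, {"tx": 1, "ty": 2.4, "tz": 0.1, "ax": -0.002, "ay": 0.015, "az": 0.006, "claw": 8.7}, {"tx": 1, "ty": 2.4, "tz": 0.1, "ax": -0.002, "ay": 0.015, "az": 0.006, "claw": 8.7}, {"tx": 1, "ty": 2.4, "tz": 0.1, "ax": -0.002, "ay": 0.015, "az": 0.006, "claw": 8.7}, {"tx": 1, "ty": 2.4, "tz": 0.1, "ax": -0.002, "ay": 0.015, "az": 0.006, "claw": 8.7}, {"tx": 1, "ty": 2.4, "tz": 0.1, "ax": -0.002, "ay": 0.015, "az": 0.006, "claw": 8.7}])

```text
time_s: 33.15
tcp_pos: [0.4961, -0.0937, 0.1699]
ee_rot: [[0.873, -0.172, 0.457], [-0.24, -0.966, 0.096], [0.425, -0.193, -0.884]]
wrist_force: [0.3, -1.0, -0.8]
gripper_width: 1.001
gripper_force: 0.0
```

>>> drive_tool(rows=[{"tx": 0, "ty": 0, "tz": 0, "ax": 0, "ay": 0, "az": 0, "claw": 8.7}, {"tx": 0, "ty": 0, "tz": 0, "ax": 0, "ay": 0, "az": 0, "claw": 8.7}])

```text
time_s: 33.32
tcp_pos: [0.4962, -0.0939, 0.1698]
ee_rot: [[0.872, -0.175, 0.456], [-0.243, -0.965, 0.094], [0.424, -0.193, -0.885]]
wrist_force: [-0.1, 0.0, -0.2]
gripper_width: 0.998
gripper_force: 0.0
```

```bash
python3 - <<'E' 2>/dev/null
from h import *
rep(-1)
plan(knob[-1]-.0175*A,tool(25.25),10)
E
```

```text
t 33.3167 j [  5.9   3.  -36.6  -7.  -22.9  77.1] phi 25.64 tilt 0.6237709338797927
knob centre in tool (mm; grasp z=-19) [-0.6254 -2.7122 65.1679] F tool [-0.2014  0.0264  0.1286] F world [-0.1216  0.0357 -0.2043] M [-0.3024  1.0295  0.0386] w 0.9976377022829234 0.0
turn/row deg 0.07398686057349878 mm/row 8.272035917384425 rv [ 0.0011 -0.0001 -0.0007]
[-0.0, -0.0, 0.8] [-0.0, -0.0, 0.8] [-0.0, -0.0, 0.8] [-0.0, -0.0, 0.8] [-0.0, -0.0, 0.8] [-0.0, -0.0, 0.8] [-0.0, -0.0, 0.8] [-0.0, -0.0, 0.8] [-0.0, -0.0, 0.8] [-0.0, -0.0, 0.8]
```

>>> drive_tool(rows=[{"tx": -0.06, "ty": -0.2, "tz": 0.8, "ax": 0.011, "ay": -0.001, "az": -0.007, "claw": 8.7}, {"tx": 0, "ty": 0, "tz": 0.9, "ax": 0, "ay": 0, "az": 0, "claw": 8.7}, {"tx": 0, "ty": 0, "tz": 0.9, "ax": 0, "ay": 0, "az": 0, "claw": 8.7}, {"tx": 0, "ty": 0, "tz": 0.9, "ax": 0, "ay": 0, "az": 0, "claw": 8.7}, {"tx": 0, "ty": 0, "tz": 0.9, "ax": 0, "ay": 0, "az": 0, "claw": 8.7}, {"tx": 0, "ty": 0, "tz": 0.9, "ax": 0, "ay": 0, "az": 0, "claw": 8}, {"tx": 0, "ty": 0, "tz": 0.8, "ax": 0, "ay": 0, "az": 0, "claw": 7}, {"tx": 0, "ty": 0, "tz": 0.8, "ax": 0, "ay": 0, "az": 0, "claw": 6}, {"tx": 0, "ty": 0, "tz": 0.7, "ax": 0, "ay": 0, "az": 0, "claw": 5}, {"tx": 0, "ty": 0, "tz": 0.7, "ax": 0, "ay": 0, "az": 0, "claw": 4.6}])

```text
time_s: 34.15
tcp_pos: [0.5342, -0.0817, 0.096]
ee_rot: [[0.875, -0.161, 0.457], [-0.233, -0.967, 0.107], [0.424, -0.2, -0.883]]
wrist_force: [0.1, -0.3, 0.4]
gripper_width: 0.706
gripper_force: 0.0
```

>>> drive_tool(rows=[{"tx": 0, "ty": 0, "tz": 0, "ax": 0, "ay": 0, "az": 0, "claw": 4.4}, {"tx": 0, "ty": 0, "tz": 0, "ax": 0, "ay": 0, "az": 0, "claw": 4.4}, {"tx": 0, "ty": 0, "tz": 0, "ax": 0, "ay": 0, "az": 0, "claw": 4.4}])

```text
time_s: 34.4
tcp_pos: [0.534, -0.0818, 0.097]
ee_rot: [[0.875, -0.161, 0.457], [-0.234, -0.966, 0.107], [0.425, -0.2, -0.883]]
wrist_force: [-0.4, 0.3, 0.2]
gripper_width: 0.534
gripper_force: 0.0
```

```bash
python3 - <<'E' 2>/dev/null
from h import *
rep(-1);avg(3)
E
```

```text
t 34.4 j [  6.   13.4 -35.4 -14.1 -13.8  84.8] phi 25.06 tilt nan
knob centre in tool (mm; grasp z=-19) [  0.1958   1.2252 -17.6562] F tool [-0.3418 -0.2999 -0.2853] F world [-0.3812  0.3393  0.1665] M [-0.2759  1.0751 -0.0656] w 0.53434916957227 0.0
avg F [ 0.4635  0.2721 -0.3093] axial -0.5138108133896195
```

>>> drive_tool(rows=[{"tx": 0.02, "ty": 0.1, "tz": 0, "ax": 0, "ay": 0, "az": 0, "claw": 4.3}, {"tx": 0, "ty": 0, "tz": 0, "ax": 0, "ay": 0, "az": 0, "claw": 3.0}, {"tx": 0, "ty": 0, "tz": 0, "ax": 0, "ay": 0, "az": 0, "claw": 3.0}, {"tx": 0, "ty": 0, "tz": 0, "ax": 0, "ay": 0, "az": 0, "claw": 3.0}, {"tx": 0, "ty": 0, "tz": 0, "ax": 0, "ay": 0, "az": 0, "claw": 3.0}])

```text
time_s: 34.97
tcp_pos: [0.5342, -0.0819, 0.0972]
ee_rot: [[0.874, -0.16, 0.458], [-0.234, -0.966, 0.108], [0.425, -0.201, -0.882]]
wrist_force: [-0.7, 5.7, 1.6]
gripper_width: 0.459
gripper_force: 30.0
```

```bash
python3 - <<'E' 2>/dev/null
from h import *
rep(-1);avg(5)
E
```

```text
t 34.9667 j [  5.9  13.4 -35.2 -14.4 -14.   85.1] phi 25.06 tilt 0.10658569178181154
knob centre in tool (mm; grasp z=-19) [ -0.132    1.1954 -17.5204] F tool [-1.294  -5.7364 -1.101 ] F world [-0.7159  5.7272  1.5747] M [1.1768 1.02   0.6922] w 0.45898080785501244 30.000105486251414
avg F [-1.432   5.2764  1.8391] axial 1.7238826687083477
```

>>> drive_tool(rows=[{"tx": 0, "ty": 0, "tz": 0, "ax": 0, "ay": 0, "az": -0.1, "claw": 3.0}, {"tx": 0, "ty": 0, "tz": 0, "ax": 0, "ay": 0, "az": -0.1, "claw": 3.0}, {"tx": 0, "ty": 0, "tz": 0, "ax": 0, "ay": 0, "az": 0, "claw": 3.0}, {"tx": 0, "ty": 0, "tz": 0, "ax": 0, "ay": 0, "az": 0, "claw": 3.0}])

```text
time_s: 35.55
tcp_pos: [0.5341, -0.0822, 0.0969]
ee_rot: [[0.889, 0.014, 0.457], [-0.039, -0.993, 0.107], [0.456, -0.113, -0.883]]
wrist_force: [0.6, 4.9, 0.6]
gripper_width: 0.454
gripper_force: 30.0
```

```bash
python3 - <<'E' 2>/dev/null
from h import *
avg(5)
E
```

```text
avg F [0.4912 6.0218 0.3321] axial -0.565111505958385
```

>>> drive_tool(rows=[{"tx": 0, "ty": 0, "tz": 0, "ax": 0, "ay": 0, "az": -0.1, "claw": 3.0}, {"tx": 0, "ty": 0, "tz": 0, "ax": 0, "ay": 0, "az": -0.1, "claw": 3.0}, {"tx": 0, "ty": 0, "tz": 0, "ax": 0, "ay": 0, "az": 0, "claw": 3.0}, {"tx": 0, "ty": 0, "tz": 0, "ax": 0, "ay": 0, "az": 0, "claw": 3.0}])

```text
time_s: 36.13
tcp_pos: [0.5341, -0.0824, 0.0967]
ee_rot: [[0.869, 0.189, 0.457], [0.158, -0.982, 0.107], [0.469, -0.021, -0.883]]
wrist_force: [2.0, 5.2, -2.6]
gripper_width: 0.455
gripper_force: 30.0
```

```bash
python3 - <<'E' 2>/dev/null
from h import *
avg(5)
E
```

```text
avg F [ 1.7573  5.0002 -1.8934] axial -3.0019037841902274
```

>>> drive_tool(rows=[{"tx": 0, "ty": 0, "tz": 0, "ax": 0, "ay": 0, "az": -0.1, "claw": 3.0}, {"tx": 0, "ty": 0, "tz": 0, "ax": 0, "ay": 0, "az": -0.1, "claw": 3.0}, {"tx": 0, "ty": 0, "tz": 0, "ax": 0, "ay": 0, "az": 0, "claw": 3.0}, {"tx": 0, "ty": 0, "tz": 0, "ax": 0, "ay": 0, "az": 0, "claw": 3.0}])

```text
time_s: 36.72
tcp_pos: [0.5341, -0.0826, 0.0967]
ee_rot: [[0.814, 0.357, 0.457], [0.348, -0.931, 0.107], [0.464, 0.072, -0.883]]
wrist_force: [1.3, 5.2, -1.5]
gripper_width: 0.453
gripper_force: 30.0
```

```bash
python3 - <<'E' 2>/dev/null
from h import *
rep(-1);avg(5)
E
```

```text
t 36.7167 j [  5.8  13.4 -35.2 -14.3 -13.9 119.2] phi -9.02 tilt nan
knob centre in tool (mm; grasp z=-19) [ -0.2746   0.406  -17.8655] F tool [ 2.1616 -4.5186  2.4698] F world [ 1.2772  5.2247 -1.504 ] M [1.0325 0.8164 0.7645] w 0.453369168719872 29.99930533580482
avg F [ 1.5994  4.8521 -1.4705] axial -2.5406358899042423
```

>>> drive_tool(rows=[{"tx": 0, "ty": 0, "tz": 0, "ax": 0, "ay": 0, "az": -0.1, "claw": 3.0}, {"tx": 0, "ty": 0, "tz": 0, "ax": 0, "ay": 0, "az": -0.1, "claw": 3.0}, {"tx": 0, "ty": 0, "tz": 0, "ax": 0, "ay": 0, "az": 0, "claw": 3.0}, {"tx": 0, "ty": 0, "tz": 0, "ax": 0, "ay": 0, "az": 0, "claw": 3.0}])

```text
time_s: 37.3
tcp_pos: [0.5342, -0.0827, 0.0968]
ee_rot: [[0.727, 0.511, 0.458], [0.526, -0.844, 0.107], [0.441, 0.163, -0.883]]
wrist_force: [2.9, 3.8, -2.6]
gripper_width: 0.461
gripper_force: 30.0
```

```bash
python3 - <<'E' 2>/dev/null
from h import *
rep(-1);avg(5)
E
```

```text
t 37.3 j [  5.8  13.4 -35.2 -14.3 -13.9 130.7] phi -20.46 tilt nan
knob centre in tool (mm; grasp z=-19) [ -0.3616   0.2151 -17.8288] F tool [ 2.9255 -2.1478  4.0327] F world [ 2.8755  3.781  -2.621 ] M [0.9745 0.7272 0.6791] w 0.4605522205825722 29.999341210350394
avg F [ 2.5724  4.5072 -2.0761] axial -3.484271697765836
```

>>> drive_tool(rows=[{"tx": 0, "ty": -0.06, "tz": 0, "ax": 0, "ay": 0, "az": 0.1, "claw": 3.0}, {"tx": 0, "ty": 0, "tz": 0, "ax": 0, "ay": 0, "az": 0.1, "claw": 3.0}, {"tx": 0, "ty": 0, "tz": 0, "ax": 0, "ay": 0, "az": 0.1, "claw": 3.0}, {"tx": 0, "ty": 0, "tz": 0, "ax": 0, "ay": 0, "az": 0.1, "claw": 3.0}, {"tx": 0, "ty": 0, "tz": 0, "ax": 0, "ay": 0, "az": 0, "claw": 3.0}, {"tx": 0, "ty": 0, "tz": 0, "ax": 0, "ay": 0, "az": 0, "claw": 3.0}])

```text
time_s: 38.05
tcp_pos: [0.534, -0.0823, 0.0969]
ee_rot: [[0.868, 0.192, 0.458], [0.16, -0.981, 0.106], [0.47, -0.019, -0.882]]
wrist_force: [2.8, 2.8, -2.2]
gripper_width: 0.453
gripper_force: 30.0
```

```bash
python3 - <<'E' 2>/dev/null
from h import *
rep(-1);avg(5)
E
```

```text
t 38.05 j [  5.9  13.4 -35.3 -14.2 -13.8 107.8] phi 2.19 tilt nan
knob centre in tool (mm; grasp z=-19) [ -0.2235   0.6984 -17.7505] F tool [ 1.8417 -2.1581  3.5503] F world [ 2.8119  2.7911 -2.2265] M [0.6978 0.533  0.414 ] w 0.45334773738691503 29.999779891222715
avg F [ 3.4569  3.4108 -2.1074] axial -3.8012258264122654
```

>>> drive_tool(rows=[{"tx": 0, "ty": 0, "tz": 0, "ax": 0, "ay": 0, "az": 0.1, "claw": 3.0}, {"tx": 0, "ty": 0, "tz": 0, "ax": 0, "ay": 0, "az": 0.1, "claw": 3.0}, {"tx": 0, "ty": 0, "tz": 0, "ax": 0, "ay": 0, "az": 0.1, "claw": 3.0}, {"tx": 0, "ty": 0, "tz": 0, "ax": 0, "ay": 0, "az": 0.1, "claw": 3.0}, {"tx": 0, "ty": 0, "tz": 0, "ax": 0, "ay": 0, "az": 0.1, "claw": 3.0}, {"tx": 0, "ty": 0, "tz": 0, "ax": 0, "ay": 0, "az": 0, "claw": 3.0}, {"tx": 0, "ty": 0, "tz": 0, "ax": 0, "ay": 0, "az": 0, "claw": 3.0}])

```text
time_s: 38.88
tcp_pos: [0.5342, -0.0818, 0.0974]
ee_rot: [[0.854, -0.247, 0.459], [-0.329, -0.938, 0.107], [0.404, -0.242, -0.882]]
wrist_force: [2.6, 5.7, 1.7]
gripper_width: 0.452
gripper_force: 30.0
```

```bash
python3 - <<'E' 2>/dev/null
from h import *
rep(-1);avg(5)
E
```

```text
t 38.8833 j [  6.   13.3 -35.3 -14.2 -13.9  79.2] phi 30.77 tilt 0.09247995849555009
knob centre in tool (mm; grasp z=-19) [  0.0075   1.3419 -17.3929] F tool [ 1.0547 -6.3965  0.2702] F world [2.6018 5.6846 1.7365] M [1.3878 0.5259 0.7744] w 0.4523299311856713 30.000053071416914
avg F [1.6575 6.2848 1.9143] axial 0.2706630261165752
```

>>> drive_tool(rows=[{"tx": 0, "ty": 0, "tz": 0, "ax": 0, "ay": 0, "az": 0.09, "claw": 3.0}, {"tx": 0, "ty": 0, "tz": 0, "ax": 0, "ay": 0, "az": 0, "claw": 3.0}, {"tx": 0, "ty": -0.1, "tz": 0, "ax": 0, "ay": 0, "az": 0, "claw": 3.0}, {"tx": 0, "ty": 0, "tz": 0, "ax": 0, "ay": 0, "az": 0, "claw": 3.0}, {"tx": 0, "ty": 0, "tz": 0, "ax": 0, "ay": 0, "az": 0, "claw": 5}, {"tx": 0, "ty": 0, "tz": 0, "ax": 0, "ay": 0, "az": 0, "claw": 6}, {"tx": 0, "ty": 0, "tz": 0, "ax": 0, "ay": 0, "az": 0, "claw": 8.7}, {"tx": 0, "ty": 0, "tz": 0, "ax": 0, "ay": 0, "az": 0, "claw": 8.7}, {"tx": 0, "ty": 0, "tz": 0, "ax": 0, "ay": 0, "az": 0, "claw": 8.7}, {"tx": 0, "ty": 0, "tz": 0, "ax": 0, "ay": 0, "az": 0, "claw": 8.7}])

```text
time_s: 39.97
tcp_pos: [0.5336, -0.0815, 0.0966]
ee_rot: [[0.829, -0.324, 0.457], [-0.412, -0.905, 0.106], [0.379, -0.276, -0.883]]
wrist_force: [-0.1, -0.1, 0.2]
gripper_width: 0.827
gripper_force: 0.0
```

>>> drive_tool(rows=[{"tx": 0, "ty": 0, "tz": -1, "ax": 0, "ay": 0, "az": 0, "claw": 8.7}, {"tx": 0, "ty": 0, "tz": -2, "ax": 0, "ay": 0, "az": 0, "claw": 8.7}, {"tx": 0, "ty": 0, "tz": -3, "ax": 0, "ay": 0, "az": 0, "claw": 8.7}, {"tx": 0, "ty": 0, "tz": -3, "ax": 0, "ay": 0, "az": 0, "claw": 8.7}, {"tx": 0, "ty": 0, "tz": -2, "ax": 0, "ay": 0, "az": 0, "claw": 8.7}, {"tx": 0, "ty": 0, "tz": 0, "ax": 0, "ay": 0, "az": 0, "claw": 8.7}, {"tx": 0, "ty": 0, "tz": 0, "ax": 0, "ay": 0, "az": 0, "claw": 8.7}])

```text
time_s: 40.55
tcp_pos: [0.4834, -0.0932, 0.1958]
ee_rot: [[0.827, -0.323, 0.46], [-0.412, -0.905, 0.107], [0.382, -0.278, -0.881]]
wrist_force: [-0.8, 0.2, -1.3]
gripper_width: 0.998
gripper_force: 0.0
```

```bash
python3 - <<'E' 2>/dev/null
from h import *
rep(-1)
im,_=capture('side');a=cv2.imread('pics/side0.png');b=im[:,:,::-1]
for y,x,h,w in((235,250,60,70),(100,250,60,60),(285,255,45,40),(100,328,50,45)):
    f=lambda i:np.float32(cv2.cvtColor(np.ascontiguousarray(i),cv2.COLOR_BGR2GRAY)[y:y+h,x:x+w])
    print(cv2.phaseCorrelate(f(a),f(b)))
im,_=capture('scene');a=cv2.imread('pics/scene0.png');b=im[:,:,::-1]
for y,x,h,w in((225,290,35,40),(250,250,35,30),(205,325,26,18)):
    f=lambda i:np.float32(cv2.cvtColor(np.ascontiguousarray(i),cv2.COLOR_BGR2GRAY)[y:y+h,x:x+w])
    print(cv2.phaseCorrelate(f(a),f(b)))
E
```

```text
t 40.55 j [  5.5  -0.5 -35.5  -7.8 -27.2  67.5] phi 35.95 tilt 0.1912773892976906
knob centre in tool (mm; grasp z=-19) [-0.1895  2.0379 93.8649] F tool [-1.2222  0.4166  0.7935] F world [-0.7798  0.2116 -1.2823] M [-0.2687  1.1188  0.0306] w 0.9976879597029813 0.0
((-0.07976582895246764, -0.2982748969845588), 0.9731134805414412)
((-0.7991866768534628, -0.3416852161942927), 0.9640767510732015)
((-0.009377946009539784, 0.4797596036531253), 0.9702712954415216)
((0.28388120377714543, -0.48144043016399607), 0.9734243248833551)
((0.2522795823237658, -0.44755230064949103), 0.9640067961480883)
((0.0021040169136341547, -0.010394986272391549), 0.992090184600265)
((0.11866160443968532, 0.4403163403074597), 0.9947348109488625)
```

```bash
python3 -c "
from station import *
print(finish_job())"
```

```text
the job is handed in; nothing more can be done
None
```

I turned both knobs and handed the job in at about 41 s. By the force readings, each screw foot is down about 0.4–0.6 rad past first touch, and a before/after picture comparison shows the stand, dish, jar and vial shifted less than a pixel. The left setting is less certain, because the arm could only reach that knob tilted about 8.6° off its axis.

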